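# Bed in a grinding head's taper and knock it free with the drift wedge

### The arm

A 7-joint arm with a two-finger parallel gripper is mounted at the origin on the work surface. World frame = base frame: x ahead of the robot, y to its left, z up, the work surface at z = 0. Lengths are in m, angles in rad, forces in N, time in s.
With the tool pointing down it reaches from about 0.35 to 0.9 m from the base axis. Payload 8.1 kg.
Tool frame: the origin (TCP) lies midway between the tips of the shut fingers; the grasp point (between the pads) lies 19 mm behind it; z points along the fingers, y is the line along which they close (so a half turn about z gives the same grasp; the last joint's range is limited). The gripper opens to 92 mm and grips with 3 to 60 N. Pads are 19 mm wide; open, the fingers measure 130 mm over their backs; the gripper's body (75 mm by 190 mm) begins 47 mm behind the grasp point.
Start: joints at [-1.418, 0.434, 0.025, 1.573, -0.012, 1.134, -0.075], TCP at [0.158, 0.605, 0.206] pointing down, gripper open.
Joint ranges: [-2.62, 2.62], [-0.44, 2.09], [-1.27, 1.32], [0.08, 2.57], [-1.32, 4.46], [0.12, 2], [-2.74, 2.74]. Speed limits (rad/s): [2.22, 2.22, 3.01, 3.01, 3.14, 3.14, 3.14].

### API

Orientations are given as [roll, pitch, yaw] about the fixed x, y, z axes, in that order (R = Rz(yaw) Ry(pitch) Rx(roll)).
In Python, from cell import bot gives the robot as it stands. The module is installed in compiled form; this text tells all that it offers.
- The arm moves only by the tool servo_tool, never from a script. Its argument "motion" is a list of rows, each a list of 3 entries, a list of its own where there are three numbers: the shift along the tool's x, y, z as a fraction of full scale, then the turn about the tool's z as a fraction of full scale, then the gripper's target within -1 to 1 (fully open at 1, half-way at 0, shut at -1). A call has 1 to 5 rows; each row is the pose to reach, as a shift and turn from the pose commanded when the call began, along the tool's axes at that moment, turning the shorter way round; what a row does not reach only later rows make up. Full scale, the value 1, is 0.5 m for a shift and 180 degrees for a turn. A row lasts 1/8 s, in which the tool goes at most 62.5 mm and 10.7 degrees, less where a joint would pass 70% of its speed; a pose out of reach is approached as far as the arm can. A call with a number of a shift or a turn outside -1 to 1 is refused whole. A call with a gripper value outside its range is refused whole. The fingers move at their own pace and stop on an object; "grip_force" is the grip in N (left out, the last holds). Time passes only in rows, so rows that repeat a pose let the fingers close. It gives the time, the measured TCP pose, the force, the opening and the grip force at its end, in the units of the state.
- bot.get_obs(): the state, without advancing time (a new reading comes with each control period).
- bot.grab_frame(name): name is "side" or "top" or "wrist"; returns the picture (420x560x3 uint8, red, green, blue); there is no depth.
- bot.camera_params(name): a dict with "fx", "fy", "cx", "cy" (pixels), "dist" ([k1, k2, p1, p2, k3] as OpenCV has them; the pictures are not rectified), "R" (3x3) and "t" (3): a world point X has camera coordinates R X + t. Camera axes: x right, y down, z forward; pixel columns grow to the right and rows downward; lengths in m; the calibration is good to about 2 mm. A picture is of the moment at which its call begins: read the wrist's pose just before it. camera_params takes no time and is no camera call; for the wrist camera it gives the pose at the moment of the call.
- bot.close_job(): hands the job in; it is judged then, once.
Trained networks look in the newest picture that a camera, given by its name, has taken for a name from the list of things; names that differ only in an ending like _2 or _b are one class to them, and where a whole thing is asked for, a point or a joint stands for the part that bears it (a point fixed in the world has none). Each returns a list of dicts, best first, with "confidence" (0 to 1); they miss things now and then, are a little off and sometimes report something else, mostly with a low value. They report only what shows in the picture. A call takes as long as a camera call. They do not tell look-alikes from the thing itself.
- bot.find_in(query, camera): "xyz" ([x, y, z] in m, in world coordinates, good to about 4 mm: the middle of the surface that is visible of it).
- bot.silhouettes(query, camera): "mask" (420x560 bool, what is visible of it).
The state is a dict: "t": time; "qpos": joint angles; "qvel": joint speeds; "joint_torque": joint torques, N m; "tcp_pos": TCP position; "eef_rot": TCP orientation; "contact_force": force on the tool from outside, world axes, zero at the start; "wrist_torque": the same for the moment, N m; "opening": finger opening in m; "grasp_force": force on a finger pad.
Only numpy, scipy, OpenCV 4.12 (cv2) and the standard library are available. Lean on these libraries where they do the work, as an engineer would, in place of code of your own. Each camera call takes 0.05 s, during which the arm holds its last target. There are 200 camera calls.

### The job

Trial-fit the white grinding head: stand its taper shank in the steel socket of the spring stand, turn it to and fro under a light push until its tang drops into the hidden slot, and push it until the collar is fully home on the rim and it stays locked when you let go; never lean so hard that the stand sinks to its red rings (10 mm, some 20 N). Then slide the drift wedge with the orange butt along the stand's floor into the slot under the shank and drive it right through until it alone has raised the head loose, without touching the head again once the wedge is in. Leave the head standing raised on the wedge, the wedge flat in the slot, and disturb nothing else.

Things in the scene. Friction and masses are not known exactly. Their poses are not given: they have to be found in the camera images.
- head: the white grinding head, 0.26 kg: white ceramic block 44 mm (x) by 36 mm (y) with a low dome (top at 54 mm) on a round steel collar (42 mm wide, 6 mm high) and a steel taper shank. Origin: centre of the collar's underside, z up. Grip the flats on its +y and -y, 6 to 42 mm above the origin. It starts upright in one hole of the rack
- tang_end (a point): end of the white head's tang, 80 mm below the collar's underside. The round shank tapers from 26 mm diameter at the collar to 19 mm at 50 mm below it; from there down a flat tang, 15 mm wide along the head's x and 6 mm thick along its y, runs to this end
- rack: fixed blue block, 164 by 70 by 88 mm high, origin at the centre of its underside, with two 30 mm holes 84 mm apart along its x; each head stands in one with its collar on the rack's top. Lift a head straight up by 85 mm or more to clear it
- spare_head: second head of the same shape and size, grey-green with a brass collar, in the other rack hole; bystander, leave it alone
- socket_rim (a point): centre of the rim of the steel taper socket (52 mm outside, blue band) on the spring stand, about 127 mm above the table; z up, x the level direction in which the wedge is driven. It sinks with the stand. Fully home: the collar's underside on the rim (head origin at this point). Pushing it home over the last 4 mm is a tight taper that takes about 10 to 15 N; it then locks by friction
- slot_floor (a point): point on the floor of the wedge slot, on the socket axis, 87.5 mm below the rim; axes as socket_rim. The slot is open at both ends, 19 mm wide (y), 26 mm high, and runs 25 mm either side of this point in x. The floor goes on level as an apron to 122 mm on the -x side, where the wedge comes in. With the head home, the tang's end hangs 7.5 mm above the floor
- stand: fixed grey foot of the spring stand, origin under the socket axis, x as socket_rim's. Unseen in the socket is a stiff brass dog with a slot for the tang, in line with socket_rim's y give or take 0.9 rad. Off the slot (by over 0.17 rad) the tang stands on the dog, collar 26 mm above the rim; when turned into line under a light push it drops in, freely down to 4 mm above the rim
- socket (a joint): how far the spring stand has sunk, m: 0 at rest, positive down. It starts to sink under 4 N (the head's own weight is 2.6 N of this) and gives 1 mm for every further 2 N; the red rings are at 10 mm (24 N in all), the stop at 14 mm
- wedge: drift wedge, 182 mm long, about 0.25 kg, most of it in the butt, lying flat: orange butt 35 mm long (x), 24 mm wide (y), 30 mm high, then a steel blade 14 mm wide. Origin: centre of the butt's underside, x towards the tip, z up. Grip the butt across its width. The blade's top is level and 18 mm high as far as 89 mm from the origin, then slopes down to 5 mm at the tip
- wedge_tip (a point): middle of the lower edge of the wedge's tip, 165 mm from the wedge's origin, level with the butt's underside. Driving takes 5 to 20 N. The tang meets the slope when the tip is 15 to 25 mm past the socket axis; the head is loose at about 60 mm past and stands on the blade's level top, 10.5 mm up, from 80 mm past. Short of that the slippery wedge may creep back when let go
- mortar_a: white bowl, 76 mm wide, 40 mm high; bystander
- mortar_b: white bowl, 76 mm wide, 40 mm high; bystander
- bottle: glass bottle with orange cap, 60 mm wide, 115 mm high; bystander
- beaker: yellow cup, 66 mm wide, 100 mm high; bystander
- dish: flat clear dish, 90 mm wide, 14 mm high; bystander
- pestle: small white pestle standing upright, 78 mm high; bystander
There are look-alikes about, which are no part of the job. Leave any blue or pink look-alike of the head alone.

How it is judged:
On the way, in this order (a step that is already met when the one before it is completed fails the run):
1. the head is fully home in the socket (collar within 1.5 mm of the rim) and stays there, let go (z of head in the frame of socket_rim below 0.0015 m and horizontal distance between head and socket_rim below 0.003 m and contact force between the fingers and head below 0.2 N), for 0.4 s.
2. the wedge in the slot bears on the shank while the head is still locked in the socket (contact force between wedge and head above 3 N and z of head in the frame of socket_rim below 0.004 m and horizontal distance between head and socket_rim below 0.003 m and contact force between the fingers and head below 0.2 N and x of wedge_tip in the frame of slot_floor above 0.015 m and y of wedge_tip in the frame of slot_floor between -0.006 and 0.006 m and z of wedge_tip in the frame of slot_floor between -0.006 and 0.008 m).
At the end, for the whole second after the job is handed in: The white head stands upright (within 7 degrees) on the socket axis (within 6 mm), raised 6 to 18 mm above the rim and resting on the wedge; the wedge lies flat in the slot with its tip at least 40 mm past the socket axis; both at rest (z of head in the frame of socket_rim between 0.006 and 0.018 m and horizontal distance between head and socket_rim below 0.006 m and angle between head's own z axis and vertical below 0.12 rad and contact force between wedge and head above 0.5 N and x of wedge_tip in the frame of slot_floor above 0.04 m and y of wedge_tip in the frame of slot_floor between -0.006 and 0.006 m and z of wedge_tip in the frame of slot_floor between -0.006 and 0.008 m and angle between wedge's own z axis and vertical below 0.08 rad and linear speed of each of head, wedge below 0.01 m/s); the robot touches nothing.
It fails at once if the spring stand pressed down to its red rings (more than 10 mm) (value of joint socket above 0.01 m).
It fails at once if the head touched by the fingers while the wedge is in the slot (x of wedge_tip in the frame of slot_floor above 0.015 m and y of wedge_tip in the frame of slot_floor between -0.006 and 0.006 m and z of wedge_tip in the frame of slot_floor between -0.006 and 0.008 m and contact force between the fingers and head above 0.5 N).
It fails at once if the spare head moved or lifted out of its hole (distance of spare_head from where it was at the start of the episode above 0.03 m or angle between spare_head's own z axis and vertical above 0.4 rad).
It fails at once if a bystander shoved (30 mm) or tipped (distance of any of mortar_a, mortar_b, bottle, beaker, dish, pestle from where it was at the start of the episode above 0.03 m or angle between any of mortar_a, mortar_b, bottle, beaker, dish, pestle's own z axis and vertical above 0.4 rad).
It also fails if it takes over 72 s, if anything falls off the work surface, if the arm or the gripper's body presses on something with over 40 N, if the wrist force passes 120 N, or if a joint passes its speed limit or range.

## Working session

There is one attempt and no reset: what is moved stays moved. The work goes in short steps, Python scripts to look and compute and a tool call to move; the robot and the scene stay as the last step left them, time stands still between calls to the robot, and variables do not carry over. Pictures are saved under pics/ and viewed, at most 10 in all, crops included, and the job is handed in when it is done.

Besides the shell and the picture viewer there is one more tool, called after "Call:" in YAML: its name, and indented under it one key for each argument. servo_tool: Moves the arm, as the interface text tells. Its arguments: {"type":"object","properties":{"motion":{"type":"array"},"grip_force":{"type":"number"}},"required":["motion"]}

```bash
mkdir -p pics; cat > h.py <<'E'
import numpy as np, cv2
from cell import bot
from scipy.spatial.transform import Rotation as Ro
def cam(n):
    p=bot.camera_params(n); K=np.array([[p['fx'],0,p['cx']],[0,p['fy'],p['cy']],[0,0,1.]])
    return K,np.array(p['dist']),np.array(p['R']),np.array(p['t'])
def proj(X,n):
    K,d,R,t=cam(n); return cv2.projectPoints(np.atleast_2d(np.array(X,float)),cv2.Rodrigues(R)[0],t,K,d)[0][:,0]
def onplane(uv,z,n):
    K,d,R,t=cam(n); q=cv2.undistortPoints(np.array(uv,float).reshape(-1,1,2),K,d)[:,0]
    r=np.c_[q,np.ones(len(q))]@R; c=-R.T@t
    return c+r*((z-c[2])/r[:,2])[:,None]
def snap(n,f=None):
    im=bot.grab_frame(n)
    if f: cv2.imwrite('pics/'+f,im[:,:,::-1])
    return im
def st():
    o=bot.get_obs(); print('t',round(o['t'],2),'tcp',np.round(o['tcp_pos'],4),'rot',np.round(o['eef_rot'],3),'F',np.round(o['contact_force'],1),'op',round(o['opening'],4),'q',np.round(o['qpos'],2)); return o
E
python3 - <<'E'
from h import *
st()
a=snap('top');b=snap('side')
cv2.imwrite('pics/a.png',np.vstack([cv2.resize(x,(800,600))for x in[a]])[:,:,::-1])
cv2.imwrite('pics/b.png',cv2.resize(b,(800,600))[:,:,::-1])
for n in('top','side'):
  K,d,R,t=cam(n);print(n,-R.T@t,R[2])
  for q in('head','rack','spare_head','socket_rim','stand','wedge','wedge_tip','bottle','beaker','mortar_a','dish','pestle'):
    for r in bot.find_in(q,n): print(n,q,np.round(r['xyz'],3),round(r['confidence'],2),proj(r['xyz'],n).round()[0])
E
```

```text
t 0.0 tcp [0.1581 0.6041 0.2049] rot [-3.14   0.     2.886] F [0.6 0.7 0.6] op 0.0919 q [-1.42  0.44  0.02  1.57 -0.01  1.13 -0.08]
top [ 0.29800079 -0.00565471  1.17677245] [ 0.2084287   0.02002337 -0.97783257]
top head [ 0.449 -0.343  0.132] 0.82 [417. 248.]
top head [ 0.346 -0.264  0.121] 0.73 [383. 286.]
top head [ 0.437 -0.444  0.119] 0.58 [455. 256.]
top rack [ 0.489 -0.325  0.092] 0.91 [406. 234.]
top rack [ 0.728 -0.135  0.025] 0.49 [337. 150.]
top spare_head [ 0.535 -0.334  0.135] 0.66 [415. 214.]
top socket_rim [ 0.578 -0.014  0.039] 0.77 [291. 195.]
top socket_rim [0.744 0.16  0.025] 0.35 [236. 136.]
top stand [ 0.577 -0.016  0.04 ] 0.83 [291. 195.]
top stand [ 0.577 -0.016  0.039] 0.5 [291. 195.]
top wedge [0.526 0.318 0.016] 0.57 [173. 204.]
top wedge_tip [0.53  0.323 0.017] 0.83 [171. 202.]
top wedge_tip [ 0.452 -0.344  0.131] 0.68 [417. 246.]
top bottle [0.695 0.303 0.077] 0.97 [181. 141.]
top beaker [ 0.706 -0.331  0.063] 0.73 [407. 159.]
top beaker [ 0.451 -0.346  0.13 ] 0.7 [418. 247.]
top beaker [0.743 0.163 0.024] 0.62 [235. 136.]
top mortar_a [ 0.732 -0.136  0.02
[... 422 characters left out ...]
76  0.084] 0.93 [292. 340.]
side spare_head [ 0.534 -0.355  0.132] 0.79 [307. 315.]
side socket_rim [ 0.58  -0.065  0.041] 0.6 [299. 245.]
side stand [ 0.576 -0.07   0.038] 0.72 [298. 248.]
side wedge_tip [0.526 0.314 0.011] 0.71 [261. 177.]
side wedge_tip [ 0.355 -0.473  0.039] 0.41 [225. 410.]
side bottle [0.698 0.29  0.061] 0.64 [312. 165.]
side beaker [ 0.7   -0.335  0.068] 0.93 [378. 315.]
side mortar_a [ 0.732 -0.118  0.026] 0.81 [358. 257.]
side mortar_a [0.74  0.172 0.028] 0.54 [333. 192.]
side dish [ 0.579 -0.068  0.046] 0.74 [299. 245.]
side dish [0.312 0.458 0.009] 0.65 [198. 161.]
side pestle [0.529 0.315 0.012] 0.71 [262. 177.]
side pestle [ 0.353 -0.472  0.038] 0.51 [224. 409.]
```

View pics/a.png

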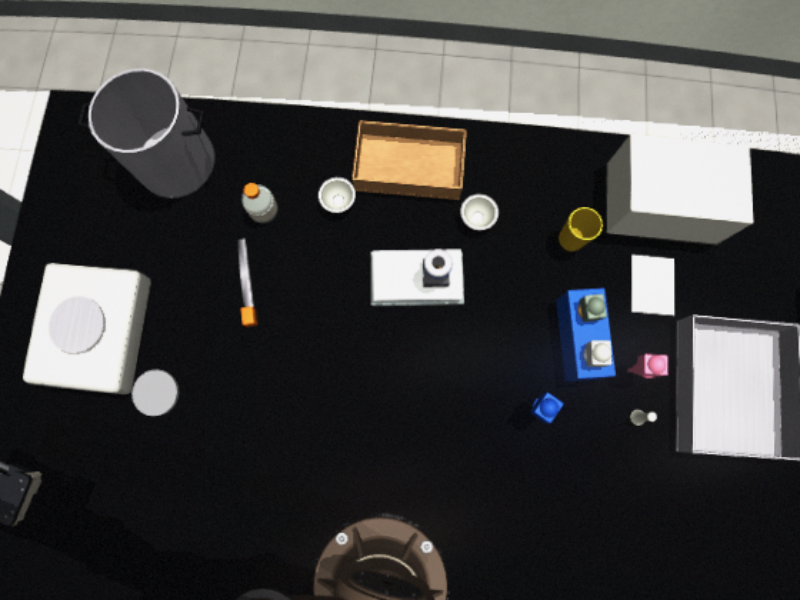

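View pics/b.png

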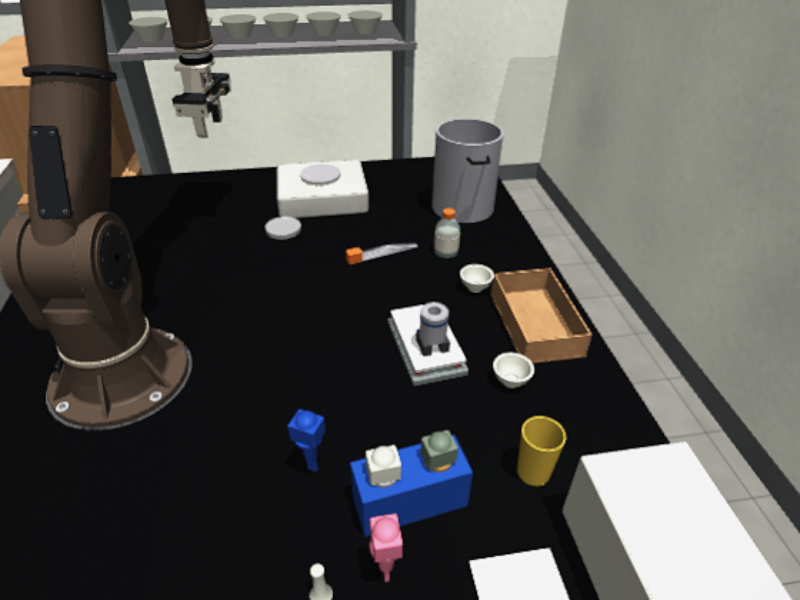

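Candidates for "head" (800-px top view): the white block in the rack (599,352), grey-green spare (594,306), blue look-alike (547,407), pink look-alike (653,365). The white one in the rack fits the description. The stand's socket is at (437,262) with the apron on its left (world +y), so the wedge is driven towards -y. The wedge butt is at (249,316) and its tip at (241,240).

```bash
python3 - <<'E'
from h import *
s=.7
print('head',onplane([[599*s,350*s]],.14,'top'),'rim',onplane([[437*s,259*s]],.127,'top'),'butt/tip',onplane([[249*s,316*s],[241*s,240*s]],.02,'top'))
print('plate',onplane(np.array([[371,250],[462,250],[464,303],[371,305]])*s,.035,'top'))
print('rack',onplane(np.array([[569,291],[606,289],[615,376],[580,381]])*s,.088,'top'))
a=cv2.imread('pics/a.png')[270:430,520:680]; cv2.imwrite('pics/c.png',cv2.resize(a,(560,560)))
o=st()
y=o['eef_rot'][2]
for T in([.40,.25,.35],[.5,-.02,.35],[.42,-.34,.35]):
  d=np.array(T)-o['tcp_pos']; R=Ro.from_euler('xyz',o['eef_rot']).as_matrix(); print(T,R.T@d/.5)
K,d,R,t=cam('wrist'); print('wrist cam in tool', Ro.from_euler('xyz',o['eef_rot']).as_matrix().T@(-R.T@t-o['tcp_pos']), (R@Ro.from_euler('xyz',o['eef_rot']).as_matrix()).round(2),K[0,0])
E
```

```text
head [[ 0.45463579 -0.34506842  0.14      ]] rim [[ 0.59612214 -0.0493199   0.127     ]] butt/tip [[0.47671996 0.30537572 0.02      ]
 [0.63009976 0.34448494 0.02      ]]
plate [[ 0.62858839  0.07848265  0.035     ]
 [ 0.64532378 -0.10109103  0.035     ]
 [ 0.53875861 -0.11241972  0.035     ]
 [ 0.51812573  0.06715868  0.035     ]]
rack [[ 0.56861578 -0.30242004  0.088     ]
 [ 0.57903848 -0.3726904   0.088     ]
 [ 0.41725035 -0.39319228  0.088     ]
 [ 0.40266173 -0.32864656  0.088     ]]
t 1.3 tcp [0.1582 0.6047 0.2057] rot [3.142 0.    2.886] F [ 0.3 -0.5 -0.5] op 0.0918 q [-1.42  0.43  0.03  1.57 -0.01  1.13 -0.08]
[0.4, 0.25, 0.35] [-0.64744524 -0.56379838 -0.28854882]
[0.5, -0.02, 0.35] [-0.97761062 -1.0355937  -0.28856055]
[0.42, -0.34, 0.35] [-0.98480889 -1.69525132 -0.28857765]
wrist cam in tool [ 7.86864978e-02 -8.73149045e-05 -1.79229082e-01] [[-0.    1.   -0.  ]
 [-0.96 -0.   -0.3 ]
 [-0.3   0.    0.96]] 297.1859975026102
```

View pics/c.png

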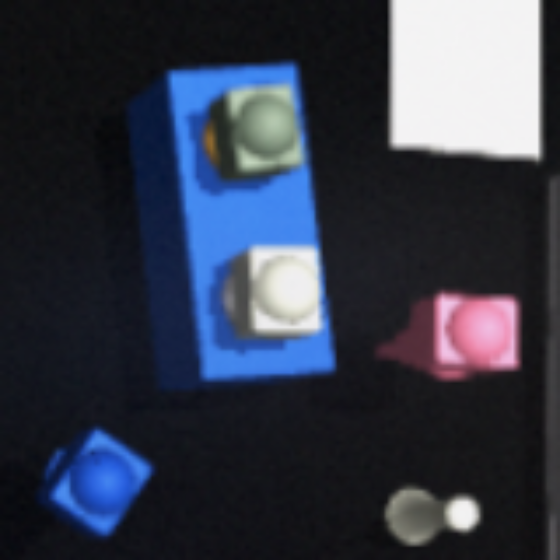

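Call:
servo_tool:
  motion:
    - [[-0.12,-0.11,-0.1],0,1]
    - [[-0.24,-0.21,-0.2],0,1]
    - [[-0.36,-0.31,-0.29],0,1]
    - [[-0.46,-0.41,-0.29],0,1]
    - [[-0.55,-0.5,-0.29],0,1]

```text
t: 1.92
tcp_pos: [0.314, 0.3692, 0.3353]
eef_rot: [3.14, 0.001, 2.886]
contact_force: [0.6, 0.2, -0.6]
opening: 0.0922
grasp_force: 0.0
```

Call:
servo_tool:
  motion:
    - [[-0.08,-0.09,0],0,1]
    - [[-0.16,-0.18,0],0,1]
    - [[-0.24,-0.26,0],0,1]
    - [[-0.32,-0.34,0],0,1]
    - [[-0.4,-0.42,0],0,1]

```text
t: 2.55
tcp_pos: [0.4539, 0.115, 0.3344]
eef_rot: [3.141, 0.001, 2.886]
contact_force: [1.0, 0.8, 0.3]
opening: 0.0916
grasp_force: 0.0
```

Call:
servo_tool:
  motion:
    - [[-0.08,-0.08,0],0,1]
    - [[-0.16,-0.16,0],0,1]
    - [[-0.24,-0.24,0],0,1]
    - [[-0.27,-0.27,0],0,1]
    - [[-0.27,-0.27,0],0,1]

```text
t: 3.18
tcp_pos: [0.55, -0.0499, 0.3339]
eef_rot: [-3.141, 0.0, 2.882]
contact_force: [-1.3, 0.9, -0.2]
opening: 0.0917
grasp_force: 0.0
```

```bash
python3 - <<'E'
from h import *
st()
a=snap('wrist','d.png'); np.save('sk.npy',np.array([0]))
import pickle; pickle.dump(cam('wrist'),open('camsock.pkl','wb'))
for q in('socket_rim','stand','slot_floor'):
    for r in bot.find_in(q,'wrist'): print(q,np.round(r['xyz'],3),round(r['confidence'],2),proj(r['xyz'],'wrist').round()[0])
print(proj([[.596,-.049,.127],[.596,-.049,.04]],'wrist'))
E
```

```text
t 3.17 tcp [ 0.55   -0.0499  0.3339] rot [-3.141  0.     2.882] F [-1.3  0.9 -0.2] op 0.0917 q [-0.45  0.25  0.58  1.58 -0.14  1.36  1.45]
socket_rim [ 0.573 -0.019  0.041] 0.93 [298. 178.]
stand [ 0.571 -0.019  0.04 ] 0.72 [297. 177.]
slot_floor [ 0.573 -0.013  0.036] 0.68 [301. 177.]
[[284.27618409 212.19058548]
 [283.05658916 195.98805071]]
```

View pics/d.png

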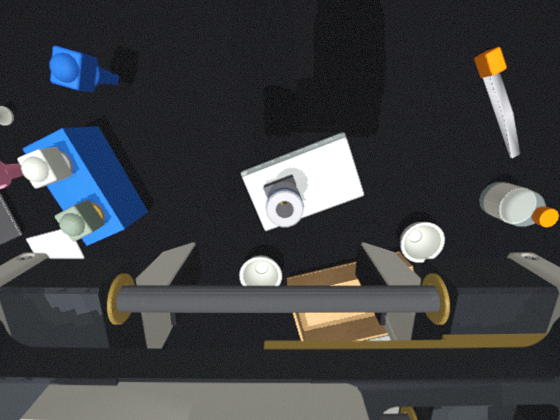

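```bash
python3 - <<'E'
from h import *
im=cv2.imread('pics/d.png')
c=cv2.resize(im[120:240,225:385],(800,600),interpolation=cv2.INTER_CUBIC); cv2.imwrite('pics/e.png',c)
print('rim hole',onplane([[285,210]],.127,'wrist'))
P=onplane([[241,174],[345,135],[362,191],[266,228]],.0395,'wrist')[:,:2];print(P)
for i,j in((0,1),(3,2),(1,2),(0,3)):
  d=P[j]-P[i];print(np.linalg.norm(d),np.degrees(np.arctan2(d[1],d[0])))
E
```

```text
rim hole [[ 0.59321039 -0.04727459  0.127     ]]
[[ 0.54353233 -0.10553218]
 [ 0.52554031  0.06836339]
 [ 0.62067388  0.07856028]
 [ 0.6433529  -0.09104405]]
0.17482385201062928 95.90706259226474
0.1711138962251659 97.6162554956548
0.09567848309474487 6.117892892497817
0.10086650615004353 8.258340799475885
```

View pics/e.png

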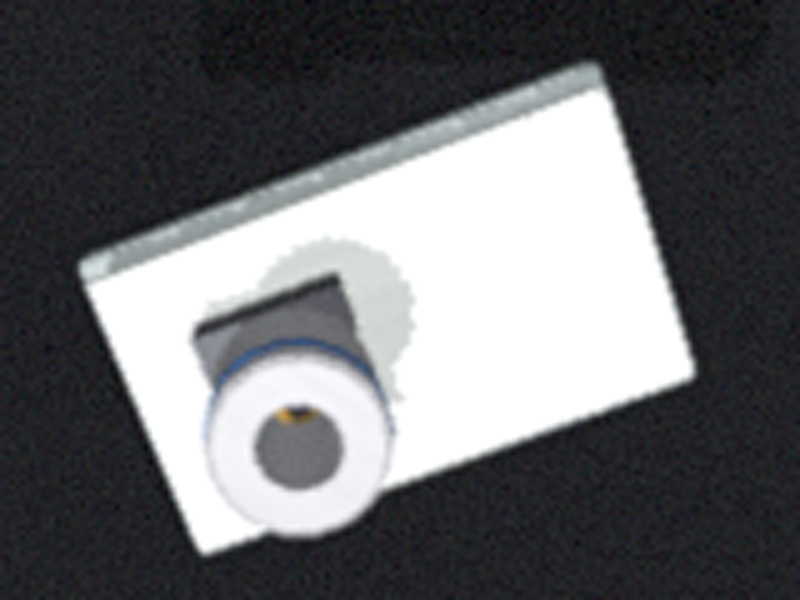

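```bash
python3 - <<'E'
from h import *
f=lambda p:np.array(p)/5-.4+np.array([225,120])
print('rim',onplane(f([[299,446]]),.127,'wrist'))
P=onplane(f([[88,282],[605,88],[692,378],[205,555]]),.0395,'wrist')[:,:2];print(P)
for i,j in((0,1),(3,2),(1,2),(0,3)):
  d=P[j]-P[i];print(np.linalg.norm(d),np.degrees(np.arctan2(d[1],d[0])))
im=cv2.cvtColor(cv2.imread('pics/d.png'),6)
# refine head, wedge from this pic
print('head top ctr',onplane([[35,168]],.14,'wrist'),'butt',onplane([[490,62]],.03,'wrist'),'tip',onplane([[516,155]],.005,'wrist'))
E
```

```text
rim [[ 0.59134468 -0.04764482  0.127     ]]
[[ 0.5471511  -0.1045941 ]
 [ 0.52906023  0.0686368 ]
 [ 0.62813261  0.0789405 ]
 [ 0.64775574 -0.09295538]]
0.17417296820148243 95.9619057277352
0.17301230634964682 96.51252763557235
0.09960673209144359 5.9375160185326274
0.101275636833519 6.599084896963988
head top ctr [[ 0.45397165 -0.34163324  0.14      ]] butt [[0.47553586 0.30258938 0.03      ]] tip [[0.63555323 0.35594053 0.005     ]]
```

Call:
servo_tool:
  motion:
    - [[0,-0.12,0.02],-0.05,1]
    - [[0,-0.24,0.05],-0.093,1]
    - [[0,-0.36,0.08],-0.093,1]
    - [[0,-0.48,0.11],-0.093,1]
    - [[0.004,-0.59,0.148],-0.093,1]

```text
t: 4.0
tcp_pos: [0.4732, -0.3336, 0.2601]
eef_rot: [-3.142, 0.002, -3.103]
contact_force: [0.4, -0.7, -0.6]
opening: 0.0914
grasp_force: 0.0
```

Call:
servo_tool:
  motion:
    - [[0,-0.015,0],0,0.3]
    - [[0,-0.015,0],0,0.3]
    - [[0,-0.015,0],0,0.3]

```text
t: 4.38
tcp_pos: [0.4748, -0.3383, 0.2604]
eef_rot: [3.141, 0.001, -3.102]
contact_force: [0.1, -0.4, 0.4]
opening: 0.0662
grasp_force: 0.0
```

```bash
python3 - <<'E'
from h import *
st()
a=snap('wrist')
print(proj([[.454,-.343,.13]],'wrist'))
for r in bot.find_in('head','wrist'): print(np.round(r['xyz'],3),round(r['confidence'],2),proj(r['xyz'],'wrist').round()[0])
c=cv2.resize(a[60:360,80:480],(800,600),interpolation=cv2.INTER_CUBIC); cv2.imwrite('pics/f.png',c[:,:,::-1])
E
```

```text
t 4.38 tcp [ 0.4748 -0.3383  0.2604] rot [ 3.141e+00  1.000e-03 -3.102e+00] F [ 0.1 -0.4  0.4] op 0.0662 q [ 0.07  0.36  0.64  1.64 -0.22  1.22  2.37]
[[274.29110912 174.08545654]]
[ 0.346 -0.27   0.123] 0.69 [353.  67.]
[ 0.45  -0.354  0.134] 0.67 [264. 171.]
```

View pics/f.png

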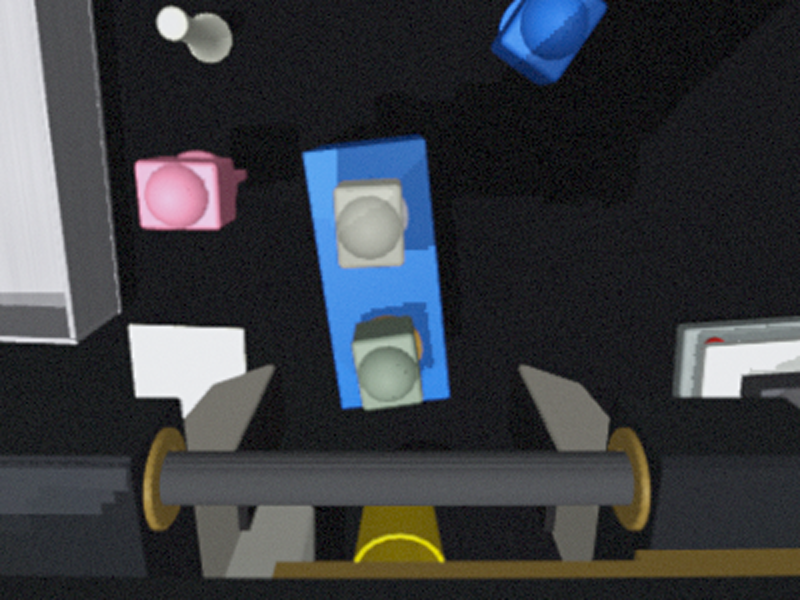

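```bash
python3 - <<'E'
from h import *
f=lambda p:np.array(p)/2-.25+np.array([80,60])
P=onplane(f([[335,181],[402,180],[403,265],[340,267]]),.131,'wrist')[:,:2];print(P,P.mean(0))
for i,j in((0,1),(3,2),(2,1),(3,0)):
  d=P[j]-P[i];print(np.linalg.norm(d),np.degrees(np.arctan2(d[1],d[0])))
R=onplane(f([[304,152],[424,136],[449,397],[342,407]]),.088,'wrist')[:,:2];print(R)
d=R[0]-R[3]+R[1]-R[2];print(np.linalg.norm(d)/2,np.degrees(np.arctan2(d[1],d[0])))
d/=np.linalg.norm(d);print('hole',R.mean(0)+d*.042)
E
```

```text
[[ 0.42997063 -0.37182838]
 [ 0.42816889 -0.33752216]
 [ 0.47296774 -0.33514254]
 [ 0.47534024 -0.3687777 ]] [ 0.45161188 -0.3533177 ]
0.03435350166407543 93.00637852099041
0.03371873234368848 94.03474288160375
0.0448620055129541 -176.9594271460496
0.04547205221659862 -176.15318938555544
[[ 0.41888067 -0.39394364]
 [ 0.40736203 -0.32530221]
 [ 0.57136011 -0.30037939]
 [ 0.58124513 -0.37020261]]
0.16498535551648275 -171.51912323396147
hole [ 0.45317125 -0.35365109]
```

Call:
servo_tool:
  motion:
    - [[0,0,0],0.05,0.3]
    - [[0,0,0],0.11,0.3]
    - [[0,0,0],0.17,0.3]
    - [[0,0,0],0.23,0.3]
    - [[0,0,0],0.285,0.3]

```text
t: 5.1
tcp_pos: [0.4741, -0.3392, 0.2603]
eef_rot: [3.141, 0.0, 2.279]
contact_force: [0.2, 0.5, -0.0]
opening: 0.0598
grasp_force: 0.0
```

Call:
servo_tool:
  motion:
    - [[0,0,0],0.055,0.3]
    - [[0,0,0],0.11,0.3]
    - [[0,0,0],0.17,0.3]
    - [[0,0,0],0.23,0.3]
    - [[0,0,0],0.285,0.3]

```text
t: 5.72
tcp_pos: [0.4742, -0.3392, 0.2602]
eef_rot: [3.141, -0.001, 1.383]
contact_force: [-1.0, 0.0, -0.2]
opening: 0.06
grasp_force: 0.0
```

Call:
servo_tool:
  motion:
    - [[0,0,0],0.055,0.3]
    - [[0,0,0],0.11,0.3]
    - [[0,0,0],0.17,0.3]
    - [[0,0,0],0.23,0.3]
    - [[0,0,0],0.285,0.3]

```text
t: 6.35
tcp_pos: [0.4742, -0.3392, 0.26]
eef_rot: [-3.141, -0.0, 0.488]
contact_force: [1.0, -0.3, -0.7]
opening: 0.0594
grasp_force: 0.0
```

Call:
servo_tool:
  motion:
    - [[0,0,0],0.055,0.3]
    - [[0,0,0],0.11,0.3]
    - [[0,0,0],0.145,0.3]
    - [[0,0,0],0.145,0.3]

```text
t: 6.85
tcp_pos: [0.4741, -0.3394, 0.2601]
eef_rot: [-3.141, -0.0, 0.039]
contact_force: [0.1, 0.3, 0.3]
opening: 0.0598
grasp_force: 0.0
```

```bash
python3 - <<'E'
from h import *
st()
E
```

```text
t 6.85 tcp [ 0.4741 -0.3394  0.2601] rot [-3.141 -0.     0.039] F [0.1 0.3 0.3] op 0.0598 q [-0.26  0.58  1.29  1.66 -0.57  1.35 -0.41]
```

Call:
servo_tool:
  motion:
    - [[-0.045,0.0265,0],-0.008,0.3]
    - [[-0.045,0.0265,0.08],-0.008,0.3]
    - [[-0.045,0.0265,0.16],-0.008,0.3]
    - [[-0.045,0.0265,0.2],-0.008,0.3]
    - [[-0.045,0.0265,0.2],-0.008,0.3]

```text
t: 7.48
tcp_pos: [0.4512, -0.3538, 0.1594]
eef_rot: [-3.14, 0.001, 0.063]
contact_force: [-0.3, 0.1, 0.5]
opening: 0.0598
grasp_force: 0.0
```

```bash
python3 - <<'E'
from h import *
st()
a=snap('wrist'); cv2.imwrite('pics/g.png',a[:,:,::-1])
print(proj([[.452,-.3535,.142],[.452,-.3535,.131]],'wrist'))
E
```

```text
t 7.47 tcp [ 0.4512 -0.3538  0.1594] rot [-3.14e+00  1.00e-03  6.30e-02] F [-0.3  0.1  0.5] op 0.0598 q [-0.18  0.65  1.19  1.82 -0.66  1.15 -0.27]
[[276.10631926 235.2397738 ]
 [276.20460116 229.68758804]]
```

View pics/g.png

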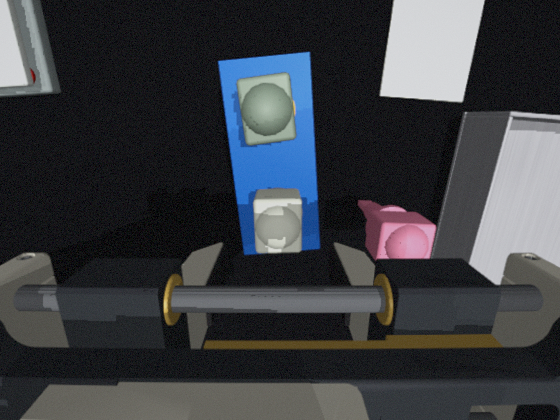

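Call:
servo_tool:
  motion:
    - [[0,0,0.06],0,0.3]
    - [[0,0,0.109],0,0.3]
    - [[0,0,0.109],0,-1]
    - [[0,0,0.109],0,-1]
    - [[0,0,0.109],0,-1]
  grip_force: 50

```text
t: 8.15
tcp_pos: [0.4521, -0.3549, 0.1069]
eef_rot: [3.141, -0.002, 0.062]
contact_force: [1.1, 2.2, 4.6]
opening: 0.0344
grasp_force: 50.2
```

Call:
servo_tool:
  motion:
    - [[0,0,0],0,-1]
    - [[0,0,0],0,-1]
    - [[0,0,-0.02],0,-1]
    - [[0,0,-0.02],0,-1]

```text
t: 8.65
tcp_pos: [0.4517, -0.3549, 0.1165]
eef_rot: [3.141, -0.001, 0.061]
contact_force: [0.0, -0.1, -2.3]
opening: 0.0337
grasp_force: 50.0
```

Call:
servo_tool:
  motion:
    - [[0,0,-0.1],0,-1]
    - [[0,0,-0.2],0,-1]
    - [[0,0,-0.267],0,-1]
    - [[0.03,-0.06,-0.267],0,-1]
    - [[0.08,-0.15,-0.267],-0.015,-1]

```text
t: 9.28
tcp_pos: [0.4861, -0.2779, 0.2497]
eef_rot: [3.141, -0.001, 0.106]
contact_force: [1.1, 0.3, -3.1]
opening: 0.0343
grasp_force: 50.0
```

Call:
servo_tool:
  motion:
    - [[0.05,-0.09,0],0,-1]
    - [[0.1,-0.19,0],0,-1]
    - [[0.16,-0.3,0],0,-1]
    - [[0.21,-0.39,0],0,-1]
    - [[0.21,-0.39,0],0,-1]

```text
t: 9.9
tcp_pos: [0.5716, -0.0664, 0.2479]
eef_rot: [-3.141, 0.001, 0.117]
contact_force: [0.0, -1.5, -2.1]
opening: 0.0337
grasp_force: 50.0
```

```bash
python3 - <<'E'
from h import *
o=st();y=o['eef_rot'][2];d=np.array([.5917,-.0478])-o['tcp_pos'][:2]
print((np.array([[np.cos(y),np.sin(y)],[np.sin(y),-np.cos(y)]])@d/.5).round(4))
E
```

```text
t 9.9 tcp [ 0.5716 -0.0664  0.2479] rot [-3.141e+00  1.000e-03  1.170e-01] F [ 0.  -1.5 -2.1] op 0.0337 q [-0.77  0.56  1.26  1.69 -0.55  1.3  -0.85]
[ 0.0443 -0.0323]
```

Call:
servo_tool:
  motion:
    - [[0.0443,-0.0323,0],0,-1]
    - [[0.0443,-0.0323,0],0,-1]
    - [[0.0443,-0.0323,0],0,-1]

```text
t: 10.28
tcp_pos: [0.5896, -0.0547, 0.249]
eef_rot: [3.141, 0.001, 0.107]
contact_force: [-0.2, 0.4, -3.0]
opening: 0.0338
grasp_force: 50.0
```

```bash
python3 - <<'E'
from h import *
o=st()
a=snap('side');b=snap('top')
c=np.hstack([cv2.resize(a[130:290,220:380],(400,400),interpolation=2),cv2.resize(b[110:230,240:360],(400,400),interpolation=2)])
cv2.imwrite('pics/i.png',c[:,:,::-1])
E
```

```text
t 10.28 tcp [ 0.5896 -0.0547  0.249 ] rot [3.141e+00 1.000e-03 1.070e-01] F [-0.2  0.4 -3. ] op 0.0338 q [-0.76  0.59  1.25  1.65 -0.57  1.32 -0.88]
```

View pics/i.png

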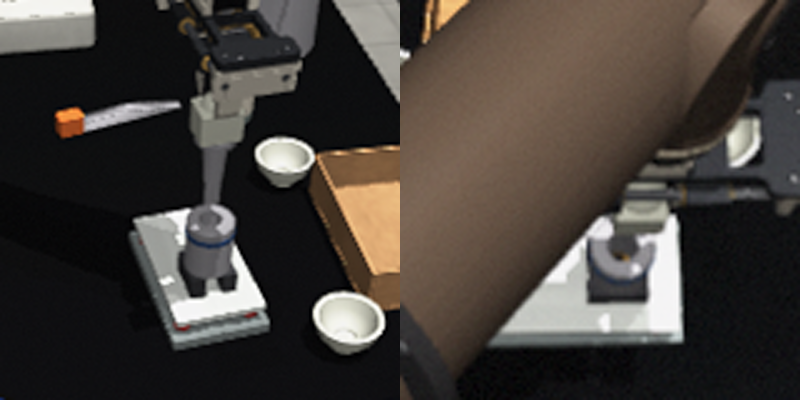

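Call:
servo_tool:
  motion:
    - [[0.0057,-0.0133,0.05],0,-1]
    - [[0.0057,-0.0133,0.05],0,-1]
    - [[0.0057,-0.0133,0.05],0,-1]

```text
t: 10.75
tcp_pos: [0.5922, -0.0473, 0.2247]
eef_rot: [3.141, -0.0, 0.108]
contact_force: [-0.7, -0.8, -2.0]
opening: 0.0338
grasp_force: 50.0
```

```bash
python3 - <<'E'
from h import *
o=st()
a=snap('side')
rim=proj([[.5917,-.0478,.127]],'side'); 
te=proj([[*o['tcp_pos'][:2],o['tcp_pos'][2]-.0985]],'side');print(rim,te)
c=cv2.resize(a[150:270,260:360],(500,600),interpolation=2)
for p,col in((rim,(255,0,0)),(te,(0,255,0))): cv2.circle(c,tuple(int(v) for v in ((p[0]-[260,150]+.5)*5)),4,col,2)
cv2.imwrite('pics/j.png',c[:,:,::-1])
E
```

```text
t 10.75 tcp [ 0.5922 -0.0473  0.2247] rot [ 3.141 -0.     0.108] F [-0.7 -0.8 -2. ] op 0.0338 q [-0.76  0.61  1.23  1.68 -0.6   1.28 -0.87]
[[303.45002627 216.52129523]] [[303.57523267 216.61129509]]
```

View pics/j.png

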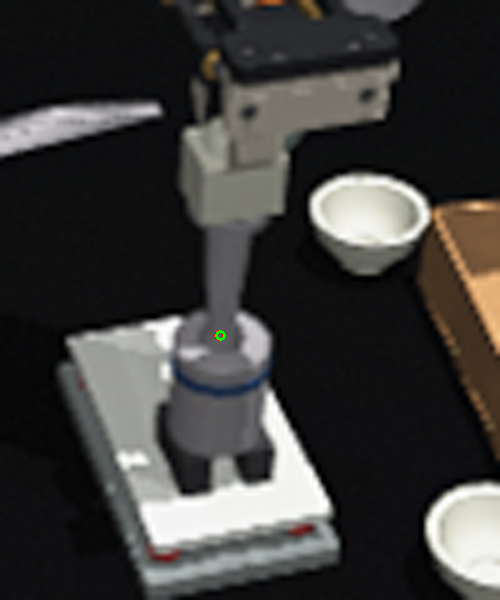

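Call:
servo_tool:
  motion:
    - [[0,0,0.03],0,-1]
    - [[0,0,0.06],0,-1]
    - [[0,0,0.09],0,-1]
    - [[0,0,0.09],0,-1]

```text
t: 11.3
tcp_pos: [0.5915, -0.0489, 0.1773]
eef_rot: [3.138, 0.002, 0.107]
contact_force: [0.5, -6.5, -4.9]
opening: 0.0338
grasp_force: 50.0
```

Call:
servo_tool:
  motion:
    - [[0,0,0.006],0,-1]
    - [[0,0,0.012],0,-1]
    - [[0,0,0.014],0,-1]
    - [[0,0,0.014],0,-1]

```text
t: 11.8
tcp_pos: [0.5925, -0.0494, 0.1719]
eef_rot: [3.138, -0.001, 0.107]
contact_force: [0.8, -6.6, 2.2]
opening: 0.0343
grasp_force: 50.0
```

Call:
servo_tool:
  motion:
    - [[0,0.004,0],0,-1]
    - [[0,0.004,0],0,-1]
    - [[0,0.004,0],0,-1]

```text
t: 12.18
tcp_pos: [0.5926, -0.0498, 0.1719]
eef_rot: [3.14, -0.0, 0.108]
contact_force: [-0.1, -6.3, 1.7]
opening: 0.0337
grasp_force: 50.0
```

Call:
servo_tool:
  motion:
    - [[0,0,0.003],-0.03,-1]
    - [[0,0,0.003],-0.06,-1]
    - [[0,0,0.003],-0.09,-1]
    - [[0,0,0.003],-0.12,-1]
    - [[0,0,0.003],-0.12,-1]

```text
t: 12.8
tcp_pos: [0.5931, -0.0492, 0.1709]
eef_rot: [3.14, -0.001, 0.485]
contact_force: [0.5, -4.6, 2.8]
opening: 0.034
grasp_force: 50.0
```

Call:
servo_tool:
  motion:
    - [[-0.002,0.0036,0.001],-0.03,-1]
    - [[-0.002,0.0036,0.001],-0.06,-1]
    - [[-0.002,0.0036,0.001],-0.09,-1]
    - [[-0.002,0.0036,0.001],-0.12,-1]
    - [[-0.002,0.0036,0.001],-0.12,-1]

```text
t: 13.42
tcp_pos: [0.5928, -0.05, 0.1702]
eef_rot: [-3.141, -0.001, 0.861]
contact_force: [0.2, -1.4, 4.3]
opening: 0.0337
grasp_force: 50.0
```

Call:
servo_tool:
  motion:
    - [[0,0,0.001],-0.025,-1]
    - [[0,0,0.001],-0.05,-1]
    - [[0,0,0.001],-0.05,-1]

```text
t: 13.8
tcp_pos: [0.5928, -0.05, 0.1697]
eef_rot: [-3.141, -0.001, 1.017]
contact_force: [0.2, -2.1, 6.3]
opening: 0.0336
grasp_force: 50.0
```

```bash
python3 - <<'E'
from h import *
o=st();print(o['wrist_torque'])
E
```

```text
t 13.8 tcp [ 0.5928 -0.05    0.1697] rot [-3.141e+00 -1.000e-03  1.017e+00] F [ 0.2 -2.1  6.3] op 0.0336 q [-0.61  0.54  0.92  1.75 -0.48  1.1  -0.09]
[-0.51604827  0.02416339  0.03911784]
```

Call:
servo_tool:
  motion:
    - [[0,0,0],0.055,-1]
    - [[0,0,0],0.11,-1]
    - [[0,0,0],0.165,-1]
    - [[0,0,0],0.22,-1]
    - [[0,0,0],0.275,-1]

```text
t: 14.42
tcp_pos: [0.5926, -0.0505, 0.1697]
eef_rot: [3.141, -0.0, 0.146]
contact_force: [-0.8, -3.9, 4.7]
opening: 0.0343
grasp_force: 50.0
```

Call:
servo_tool:
  motion:
    - [[0,0,0],0.03,-1]
    - [[0,0,0],0.06,-1]
    - [[0,0,0],0.09,-1]
    - [[0,0,0],0.12,-1]
    - [[0,0,0],0.12,-1]

```text
t: 15.05
tcp_pos: [0.5924, -0.0509, 0.1695]
eef_rot: [3.141, -0.0, -0.227]
contact_force: [-0.6, -3.2, 4.1]
opening: 0.0338
grasp_force: 50.0
```

Call:
servo_tool:
  motion:
    - [[0,0,0],0.03,-1]
    - [[0,0,0],0.06,-1]
    - [[0,0,0],0.09,-1]
    - [[0,0,0],0.09,-1]

```text
t: 15.55
tcp_pos: [0.5921, -0.0509, 0.1695]
eef_rot: [3.141, 0.0, -0.51]
contact_force: [-1.5, -2.4, 6.0]
opening: 0.0341
grasp_force: 50.0
```

Call:
servo_tool:
  motion:
    - [[0,0,0],0.025,-1]
    - [[0,0,0],0.05,-1]
    - [[0,0,0],0.05,-1]

```text
t: 15.92
tcp_pos: [0.5919, -0.0508, 0.1694]
eef_rot: [3.141, 0.001, -0.667]
contact_force: [-1.8, -3.7, 6.2]
opening: 0.0339
grasp_force: 50.0
```

Call:
servo_tool:
  motion:
    - [[0,0,0],0.025,-1]
    - [[0,0,0],0.05,-1]
    - [[0,0,0],0.05,-1]

```text
t: 16.3
tcp_pos: [0.5917, -0.0507, 0.1694]
eef_rot: [3.14, 0.001, -0.824]
contact_force: [-2.8, -2.5, 7.1]
opening: 0.034
grasp_force: 50.0
```

```bash
python3 - <<'E'
from h import *
o=st();print(o['wrist_torque'])
a=snap('side')
cv2.imwrite('pics/k.png',cv2.resize(a[150:270,260:360],(500,600),interpolation=2)[:,:,::-1])
E
```

```text
t 16.3 tcp [ 0.5917 -0.0507  0.1694] rot [ 3.14e+00  1.00e-03 -8.24e-01] F [-2.8 -2.5  7.1] op 0.034 q [-0.76  0.73  1.29  1.76 -0.74  1.24 -1.67]
[-0.91600244  1.17183647  0.01034416]
```

View pics/k.png

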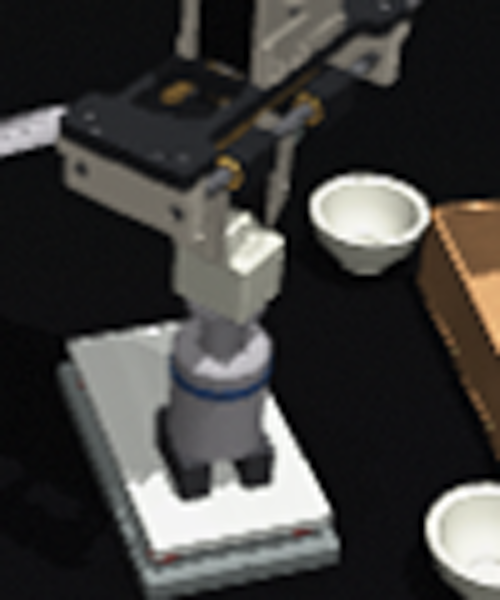

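Call:
servo_tool:
  motion:
    - [[0.0016,0.0042,0.002],0,-1]
    - [[0.0016,0.0042,0.003],0,-1]
    - [[0.0016,0.0042,0.003],0,-1]

```text
t: 16.73
tcp_pos: [0.5916, -0.0522, 0.1683]
eef_rot: [-3.141, 0.0, -0.822]
contact_force: [-1.3, -1.4, 7.9]
opening: 0.034
grasp_force: 50.0
```

Call:
servo_tool:
  motion:
    - [[0,0,0],-0.02,-1]
    - [[0,0,0],-0.04,-1]
    - [[0,0,0],-0.06,-1]
    - [[0,0,0],-0.08,-1]
    - [[0,0,0],-0.1,-1]

```text
t: 17.35
tcp_pos: [0.5918, -0.0522, 0.1683]
eef_rot: [-3.141, -0.0, -0.506]
contact_force: [-1.1, -1.3, 8.4]
opening: 0.0341
grasp_force: 50.0
```

Call:
servo_tool:
  motion:
    - [[0,0,0],-0.02,-1]
    - [[0,0,0],-0.04,-1]
    - [[0,0,0],-0.06,-1]
    - [[0,0,0],-0.08,-1]
    - [[0,0,0],-0.1,-1]

```text
t: 17.98
tcp_pos: [0.5918, -0.0523, 0.1683]
eef_rot: [-3.141, -0.0, -0.192]
contact_force: [-1.7, -2.0, 7.0]
opening: 0.0341
grasp_force: 50.0
```

Call:
servo_tool:
  motion:
    - [[0,0,0],-0.02,-1]
    - [[0,0,0],-0.04,-1]
    - [[0,0,0],-0.06,-1]
    - [[0,0,0],-0.08,-1]
    - [[0,0,0],-0.1,-1]

```text
t: 18.6
tcp_pos: [0.5908, -0.0519, 0.167]
eef_rot: [-3.141, 0.002, 0.123]
contact_force: [0.5, -1.4, -2.3]
opening: 0.0339
grasp_force: 50.0
```

Call:
servo_tool:
  motion:
    - [[0,0,0],-0.02,-1]
    - [[0,0,0],-0.04,-1]
    - [[0,0,0],-0.06,-1]
    - [[0,0,0],-0.08,-1]
    - [[0,0,0],-0.1,-1]

```text
t: 19.23
tcp_pos: [0.5911, -0.0524, 0.1671]
eef_rot: [-3.141, 0.001, 0.436]
contact_force: [2.3, -2.5, -3.3]
opening: 0.034
grasp_force: 50.0
```

Call:
servo_tool:
  motion:
    - [[0,0,0],-0.02,-1]
    - [[0,0,0],-0.04,-1]
    - [[0,0,0],-0.06,-1]
    - [[0,0,0],-0.08,-1]
    - [[0,0,0],-0.1,-1]

```text
t: 19.85
tcp_pos: [0.5913, -0.0522, 0.1671]
eef_rot: [-3.141, 0.001, 0.75]
contact_force: [3.2, -2.9, -2.9]
opening: 0.0338
grasp_force: 50.0
```

Call:
servo_tool:
  motion:
    - [[0,0,0],-0.02,-1]
    - [[0,0,0],-0.04,-1]
    - [[0,0,0],-0.06,-1]
    - [[0,0,0],-0.08,-1]
    - [[0,0,0],-0.1,-1]

```text
t: 20.48
tcp_pos: [0.5915, -0.052, 0.1671]
eef_rot: [-3.141, -0.0, 1.065]
contact_force: [2.9, -2.4, -3.0]
opening: 0.0339
grasp_force: 50.0
```

```bash
python3 - <<'E'
from h import *
o=st();print(o['wrist_torque'])
E
```

```text
t 20.48 tcp [ 0.5915 -0.052   0.1671] rot [-3.141 -0.     1.065] F [ 2.9 -2.4 -3. ] op 0.0339 q [-0.53  0.5   0.77  1.74 -0.39  1.06 -0.13]
[-0.68577883 -0.87674687 -0.17604317]
```

Call:
servo_tool:
  motion:
    - [[0,0,0.003],0,-1]
    - [[0,0,0.006],0,-1]
    - [[0,0,0.006],0,-1]

```text
t: 20.85
tcp_pos: [0.5918, -0.0525, 0.1651]
eef_rot: [3.141, -0.0, 1.065]
contact_force: [1.6, -0.7, 3.2]
opening: 0.034
grasp_force: 50.0
```

Call:
servo_tool:
  motion:
    - [[0,0,0.002],0.04,-1]
    - [[0,0,0.003],0.08,-1]
    - [[0,0,0.003],0.12,-1]
    - [[0,0,0.003],0.16,-1]
    - [[0,0,0.003],0.2,-1]
  grip_force: 60

```text
t: 21.48
tcp_pos: [0.5907, -0.0528, 0.1629]
eef_rot: [-3.141, 0.002, 0.433]
contact_force: [1.1, -3.4, -3.7]
opening: 0.0335
grasp_force: 60.0
```

Call:
servo_tool:
  motion:
    - [[0,0,0],0.01,-1]
    - [[0,0,0],0.02,-1]
    - [[0,0,0],0.02,-1]

```text
t: 21.85
tcp_pos: [0.5909, -0.0526, 0.163]
eef_rot: [-3.141, 0.001, 0.376]
contact_force: [-0.4, -2.4, -6.9]
opening: 0.0336
grasp_force: 60.0
```

Call:
servo_tool:
  motion:
    - [[0,0,0.004],0,-1]
    - [[0,0,0.008],0,-1]
    - [[0,0,0.008],0,-1]

```text
t: 22.22
tcp_pos: [0.592, -0.0528, 0.1601]
eef_rot: [3.141, -0.001, 0.376]
contact_force: [0.1, -2.1, 5.4]
opening: 0.0336
grasp_force: 60.0
```

```bash
python3 - <<'E'
from h import *
o=st();print(o['wrist_torque'])
snap('side')
for q in('head','socket_rim'):
  for r in bot.silhouettes(q,'side'):
    m=r['mask'];ys,xs=np.where(m);print(q,round(r['confidence'],2),m.sum(),xs.min(),xs.max(),ys.min(),ys.max())
    if 280<xs.mean()<330: 
      for y in range(ys.min(),ys.max()+1): x=np.where(m[y])[0]; print(y,x.min() if len(x) else '',x.max() if len(x) else '',end='; ')
      print()
print(proj([[.5915,-.0505,z] for z in(.127,.14,.1455,.15,.19,.2)],'side'))
E
```

```text
t 22.23 tcp [ 0.592  -0.0528  0.1601] rot [ 3.141e+00 -1.000e-03  3.760e-01] F [ 0.1 -2.1  5.4] op 0.0336 q [-0.63  0.57  0.96  1.76 -0.52  1.09 -0.69]
[-0.74985163  0.10190773  0.12248011]
head 0.98 673 202 227 287 328
head 0.89 712 259 281 360 404
head 0.53 355 295 316 195 221
195 306 306; 196 303 307; 197 301 307; 198 301 307; 199 298 307; 200 297 306; 201 296 306; 202 296 306; 203 296 306; 204 296 315; 205 296 316; 206 295 316; 207 295 316; 208 295 316; 209 295 316; 210 296 315; 211 296 315; 212 297 315; 213 297 314; 214 297 313; 215 298 312; 216 299 312; 217 300 311; 218 300 309; 219 300 309; 220 301 308; 221 302 307; 
socket_rim 0.9 1648 273 326 215 261
215 289 297; 216 283 298; 217 276 299; 218 274 313; 219 273 313; 220 273 313; 221 273 313; 222 274 313; 223 274 313; 224 274 313; 225 275 313; 226 275 313; 227 276 313; 228 276 314; 229 277 314; 230 277 314; 231 278 315; 232 278 316; 233 278 316; 234 279 317; 235 279 317; 236 280 318; 237 280 318; 238 281 319; 239 281 320; 240 282 320; 241 282 321; 242 283 321; 243 283 322; 244 283 322; 245 284 323; 246 284 323; 247 285 324; 248 285 324; 249 285 325; 250 286 325; 251 286 326; 252 287 326; 253 287 326; 254 288 326; 255 288 324; 256 288 322; 257 289 318; 258 289 313; 259 290 308; 260 290 302; 261 292 293; 
[[303.59285993 217.18694538]
 [303.83718182 213.34584062]
 [303.94169906 211.70254418]
 [304.02772889 210.34986219]
 [304.8134623  197.99302329]
 [305.01599935 194.80711253]]
```

```bash
python3 - <<'E'
from h import *
import itertools
a=snap('side')
for zc in(.127,.131,.135,.141,.147,.153):
  t=np.linspace(0,6.283,72); C=np.c_[.5915+.021*np.cos(t),-.0505+.021*np.sin(t),0*t+zc]
  p=proj(C,'side'); print(zc,p.min(0).round(1),p.max(0).round(1),proj([[.5915,-.0505,zc+.054]],'side').round(1))
for y in range(190,232): print(y,' '.join('%3d'%v for v in a[y,294:318].mean(-1)), '|', a[y,304])
E
```

```text
0.127 [295.5 212.1] [311.6 222.5] [[304.6 200.8]]
0.131 [295.6 210.9] [311.7 221.3] [[304.7 199.6]]
0.135 [295.7 209.7] [311.8 220.1] [[304.8 198.3]]
0.141 [295.7 208. ] [312.  218.3] [[304.9 196.4]]
0.147 [295.8 206.2] [312.1 216.5] [[305.  194.5]]
0.153 [295.9 204.4] [312.3 214.7] [[305.2 192.6]]
190  20  66  97  96  81  41  11  15  15  16  15  15  46  85  81  46  61  74  69  67  62  55  21  12 | [13 15 17]
191  17  65  97  96  81  42  11  15  14  15  14  15  25  47  63  62  51  47  57  62  79  88  51  14 | [14 13 16]
192  10  53  91  98  80  35  12  14  14  14  13  16  14  43  69  82  85  57  52  55  78  97  80  75 | [13 13 13]
193  12  32  73 100  77  22  13  14  14  13  12  11  12  62  98  96  97  93  71  49  76  95  94 129 | [12 11 13]
194  12  26  71 102  79  21  12  12  11  13  24  31  32  68  97  93  93 102 100  77  82  95  94 110 | [24 25 24]
195  12  10  52  95  79  22  10  17  49  77  86  95  91  89  95  94  91  97 109 105  95  98  99 112 | [88 89 82]
196  15  12  27  76  79  20  16  57 112 141 142 145 137 109  92  93  97 103 107 105  95 100 108 112 | [146 147 135]
197  1
[... 3326 characters left out ...]
 16 | [154 152 155]
226  84  46  41  55  68  78  86  88  94 101 101  99  98  93  83  79  69  47  38  29  12  13  15  15 | [102 100 102]
227  82  63  54  43  41  53  72  79  86  95  94  86  79  76  67  53  46  44  64  56   8  14  15  15 | [92 92 99]
228  71  70  73  67  55  46  44  47  53  60  56  53  50  41  39  46  56  70 101 107  55   9  12  14 | [41 53 75]
229  73  71  77  82  81  72  63  60  57  50  48  52  52  54  62  74  79  77  93 169 160   0  11  14 | [32 44 69]
230  70  71  76  81  84  86  90  93  89  78  77  82  82  85  89  86  82  73 100 219 225  44   6  13 | [72 76 85]
231  60  73  77  81  84  86  91  97  96  92  91  90  90  88  86  84  81  71 121 223 242 155  28   9 | [92 90 93]
```

```bash
cat >> h.py <<'E'
def headrows(c,yaw,zo,col=304.5):
    # rows at column col of the front(-y) face's bottom (z+6) and top (z+42), shank hidden
    x=np.linspace(-.022,.022,200); out=[]
    for dz in(.006,.042):
        P=np.c_[c[0]+np.cos(yaw)*x+np.sin(yaw)*.018,c[1]+np.sin(yaw)*x-np.cos(yaw)*.018,0*x+zo+dz]
        p=proj(P,'side'); out.append(np.interp(col,p[:,0],p[:,1]))
    return np.round(out,1)
E
python3 - <<'E'
from h import *
for zo in(.131,.135,.139,.142,.146,.150,.153): print(zo,headrows((.5915,-.0525),.376,zo))
t=np.linspace(0,6.283,72)
for z in(.120,.124,.127): p=proj(np.c_[.5915+.026*np.cos(t),-.0515+.026*np.sin(t),0*t+z],'side');print(z,p.min(0),p.max(0))
E
```

```text
0.131 [219.9 209.2]
0.135 [218.8 208. ]
0.139 [217.6 206.8]
0.142 [216.7 205.9]
0.146 [215.5 204.6]
0.15 [214.3 203.4]
0.153 [213.5 202.4]
0.12 [293.61326489 213.1495179 ] [313.485434   226.04119127]
0.124 [293.66384515 211.99059341] [313.58380738 224.86860805]
0.127 [293.70193846 211.11782111] [313.65789535 223.98540568]
```

Call:
servo_tool:
  motion:
    - [[0,0,0.003],0.02,-1]
    - [[0,0,0.003],0.03,-1]
    - [[0,0,0.004],0.04,-1]
    - [[0,0,0.004],0.05,-1]
    - [[0,0,0.004],0.05,-1]

```text
t: 23.05
tcp_pos: [0.5923, -0.0529, 0.1585]
eef_rot: [3.141, -0.002, 0.218]
contact_force: [1.4, -2.8, 7.4]
opening: 0.0335
grasp_force: 60.0
```

Call:
servo_tool:
  motion:
    - [[0,0,0],0.02,-1]
    - [[0,0,0],0.04,-1]
    - [[0,0,0],0.06,-1]
    - [[0,0,0],0.08,-1]
    - [[0,0,0],0.08,-1]

```text
t: 23.68
tcp_pos: [0.5921, -0.0531, 0.1584]
eef_rot: [3.141, -0.001, -0.034]
contact_force: [-0.7, -3.0, 8.0]
opening: 0.0336
grasp_force: 60.0
```

```bash
python3 - <<'E'
from h import *
o=st();print(o['wrist_torque'])
E
```

```text
t 23.68 tcp [ 0.5921 -0.0531  0.1584] rot [ 3.141e+00 -1.000e-03 -3.400e-02] F [-0.7 -3.   8. ] op 0.0336 q [-0.68  0.62  1.07  1.77 -0.6   1.12 -1.02]
[-0.83684091  0.42392898  0.17916849]
```

```bash
python3 - <<'E'
from h import *
def edges(a,col):
    f=a[:,col,:].astype(int); return ' '.join('%d:%d/%d'%(y,f[y,0],f[y,0]-f[y,2]) for y in range(yr[0],yr[1]))
for zo in (.2,.2062,.212): print('j',zo,headrows((.5922,-.0473),.108,zo,304),headrows((.5922,-.0473),.108,zo,308))
j=cv2.imread('pics/j.png')[2::5,2::5,::-1]; 
yr=(25,55); print(edges(j,44)); print(edges(j,48))
k=cv2.imread('pics/k.png')[2::5,2::5,::-1]; 
a=snap('side'); yr=(195,230); print(edges(a,304)); print(edges(a,308))
for zo in(.133,.137,.14,.144,.15): print(zo,headrows((.5921,-.0531),-.034,zo,304),headrows((.5921,-.0531),-.034,zo,308))
E
```

```text
j 0.2 [196.9 185. ] [196.2 184.4]
j 0.2062 [194.9 182.9] [194.2 182.3]
j 0.212 [193. 181.] [192.3 180.3]
25:127/12 26:139/14 27:153/13 28:157/12 29:148/11 30:144/11 31:145/12 32:153/12 33:149/12 34:121/10 35:125/11 36:124/10 37:124/10 38:124/10 39:124/11 40:123/9 41:123/10 42:124/11 43:124/10 44:115/6 45:93/-2 46:88/-1 47:88/-1 48:88/-2 49:90/-1 50:90/-1 51:91/-1 52:89/-2 53:91/0 54:91/-1
25:116/13 26:119/13 27:117/13 28:118/14 29:125/14 30:123/15 31:122/14 32:108/13 33:89/10 34:113/10 35:125/10 36:124/10 37:124/11 38:124/11 39:123/10 40:122/10 41:123/10 42:125/11 43:116/9 44:92/-1 45:98/-2 46:89/-1 47:89/-1 48:88/-1 49:88/-1 50:87/-1 51:86/0 52:81/0 53:74/-1 54:70/-1
195:135/15 196:124/14 197:111/10 198:90/8 199:112/11 200:125/14 201:125/14 202:120/13 203:104/12 204:93/12 205:91/11 206:92/11 207:107/10 208:127/10 209:127/11 210:126/10 211:125/9 212:125/10 213:125/11 214:125/11 215:122/10 216:113/4 217:101/-1 218:88/-1 219:90/-1 220:91/-2 221:98/-1 222:111/-1 223:113/-1 224:119/-1 225:120/-2 226:87/-1 227:92/2 228:74/-9 229:18/-47
195:124/14 196:123/13 197:124/14 198:123/14 199:122/13 200:124/14 201:123/14 202:118/14 203:112/14 204:122/15 205:114/14 206:100/10 207:114/10 208:128/11 209:125/10 210:126/10 211:125/10 212:125/11 213:125/11 214:124/9 215:115/8 216:96/1 217:98/-2 218:83/-2 219:85/-1 220:100/-1 221:110/-1 222:111/-1 223:112/-1 224:110/-2 225:97/-1 226:87/1 227:74/-9 228:28/-42 229:35/-36
0.133 [218.9 207.9] [218.5 207.6]
0.137 [217.7 206.7] [217.3 206.4]
0.14 [216.8 205.7] [216.4 205.4]
0.144 [215.6 204.5] [215.2 204.2]
0.15 [213.7 202.6] [213.4 202.3]
```

Call:
servo_tool:
  motion:
    - [[0,0.0016,-0.004],0,-1]
    - [[0,0.0016,-0.004],0,-1]
    - [[0,0.0016,-0.004],0,-1]

```text
t: 24.1
tcp_pos: [0.5917, -0.0534, 0.1599]
eef_rot: [-3.141, -0.001, -0.033]
contact_force: [-1.1, -1.3, 5.1]
opening: 0.0337
grasp_force: 60.0
```

Call:
servo_tool:
  motion:
    - [[0,0.0016,0.001],0,-1]
    - [[0,0.0016,0.002],0,-1]
    - [[0,0.0016,0.004],0,-1]
    - [[0,0.0016,0.004],0,-1]

```text
t: 24.6
tcp_pos: [0.5919, -0.0539, 0.1581]
eef_rot: [-3.141, -0.001, -0.032]
contact_force: [-1.7, 0.4, 8.4]
opening: 0.0339
grasp_force: 60.1
```

```bash
python3 - <<'E'
from h import *
o=st();print(o['wrist_torque'])
E
```

```text
t 24.6 tcp [ 0.5919 -0.0539  0.1581] rot [-3.141e+00 -1.000e-03 -3.200e-02] F [-1.7  0.4  8.4] op 0.0339 q [-0.68  0.62  1.07  1.77 -0.6   1.12 -1.01]
[-0.21722458  0.49749199  0.21126026]
```

Call:
servo_tool:
  motion:
    - [[-0.001,0.0,0.001],-0.03,-1]
    - [[-0.001,0,0.001],-0.06,-1]
    - [[-0.001,0,0.001],-0.03,-1]
    - [[-0.001,0,0.001],0.0,-1]
    - [[-0.001,0,0.001],-0.03,-1]

```text
t: 25.22
tcp_pos: [0.5903, -0.0532, 0.1562]
eef_rot: [-3.141, 0.002, 0.062]
contact_force: [-0.7, -0.1, -3.1]
opening: 0.0334
grasp_force: 60.0
```

```bash
python3 - <<'E'
from h import *
o=st();print(o['wrist_torque'])
E
```

```text
t 25.23 tcp [ 0.5903 -0.0532  0.1562] rot [-3.141e+00  2.000e-03  6.200e-02] F [-0.7 -0.1 -3.1] op 0.0334 q [-0.66  0.61  1.04  1.77 -0.58  1.11 -0.94]
[-0.18728267  0.29735948  0.01882718]
```

Call:
servo_tool:
  motion:
    - [[0,0,0.003],0.02,-1]
    - [[0,0,0.006],0,-1]
    - [[0,0,0.009],0.02,-1]
    - [[0,0,0.012],0,-1]
    - [[0,0,0.012],0,-1]

```text
t: 25.85
tcp_pos: [0.5906, -0.0529, 0.1508]
eef_rot: [-3.14, 0.001, 0.062]
contact_force: [-0.9, 2.4, 2.9]
opening: 0.0337
grasp_force: 60.0
```

```bash
python3 - <<'E'
from h import *
o=st();print(o['wrist_torque'])
E
```

```text
t 25.85 tcp [ 0.5906 -0.0529  0.1508] rot [-3.14e+00  1.00e-03  6.20e-02] F [-0.9  2.4  2.9] op 0.0337 q [-0.66  0.61  1.03  1.78 -0.59  1.1  -0.93]
[0.33134765 0.54400609 0.11938023]
```

Call:
servo_tool:
  motion:
    - [[-0.0005,-0.001,0.003],0.015,-1]
    - [[-0.0005,-0.001,0.006],0,-1]
    - [[-0.0005,-0.001,0.009],0.015,-1]
    - [[-0.0005,-0.001,0.012],0,-1]
    - [[-0.0005,-0.001,0.012],0,-1]

```text
t: 26.48
tcp_pos: [0.5908, -0.0529, 0.1454]
eef_rot: [-3.14, -0.0, 0.06]
contact_force: [-2.5, 4.0, 9.7]
opening: 0.0335
grasp_force: 60.0
```

```bash
python3 - <<'E'
from h import *
o=st();print(o['wrist_torque'])
a=snap('side')
for c in(304,308): print(' '.join('%d:%d/%d'%(y,a[y,c,0],int(a[y,c,0])-int(a[y,c,2])) for y in range(212,236)))
E
```

```text
t 26.48 tcp [ 0.5908 -0.0529  0.1454] rot [-3.14 -0.    0.06] F [-2.5  4.   9.7] op 0.0335 q [-0.66  0.62  1.03  1.78 -0.6   1.09 -0.93]
[0.75411744 0.83418795 0.07536217]
212:126/9 213:125/10 214:125/11 215:124/9 216:123/9 217:124/10 218:124/11 219:120/9 220:112/3 221:100/-2 222:92/-1 223:106/-1 224:118/-2 225:120/-1 226:96/1 227:94/1 228:82/-11 229:15/-60 230:51/-27 231:93/1 232:90/-1 233:89/-1 234:88/-2 235:89/-1
212:126/11 213:125/11 214:123/9 215:124/10 216:123/10 217:124/11 218:127/11 219:126/8 220:99/-1 221:92/-1 222:96/-1 223:113/-2 224:115/-1 225:104/-1 226:86/0 227:78/-7 228:38/-33 229:30/-36 230:70/-12 231:87/0 232:86/-1 233:86/-1 234:84/-2 235:89/-1
```

Call:
servo_tool:
  motion:
    - [[-0.001,-0.002,0.002],0.012,-1]
    - [[-0.001,-0.002,0.004],0,-1]
    - [[-0.001,-0.002,0.006],0.012,-1]
    - [[-0.001,-0.002,0.006],0,-1]
    - [[-0.001,-0.002,0.006],0,-1]

```text
t: 27.15
tcp_pos: [0.5905, -0.0526, 0.1428]
eef_rot: [-3.141, -0.001, 0.059]
contact_force: [-2.5, 2.9, 11.4]
opening: 0.0338
grasp_force: 60.0
```

Call:
servo_tool:
  motion:
    - [[-0.001,-0.001,0.002],0.012,-1]
    - [[-0.001,-0.001,0.004],0,-1]
    - [[-0.001,-0.001,0.006],0.012,-1]
    - [[-0.001,-0.001,0.006],0,-1]
    - [[-0.001,-0.001,0.006],0,-1]

```text
t: 27.78
tcp_pos: [0.5904, -0.0525, 0.1403]
eef_rot: [-3.141, -0.002, 0.059]
contact_force: [-2.7, 1.8, 15.9]
opening: 0.0332
grasp_force: 60.0
```

```bash
python3 - <<'E'
from h import *
st()
a=np.mean([snap('side').astype(float) for _ in range(3)],0)
for c in(304,308): print(' '.join('%d:%d/%d'%(y,a[y,c,0],int(a[y,c,0])-int(a[y,c,2])) for y in range(216,236)))
for off,s in((.004,.0041),(.0023,.005),(.002,.0072),(0,.0072)):
  zr=.127-s; t=np.linspace(3.2,6.2,400)
  p=proj(np.c_[.5913+.026*np.cos(t),-.0515+.026*np.sin(t),0*t+zr],'side')
  for c in(304,308): print(off,s,c,headrows((.5905,-.0525),.06,zr+off,c)[0], np.interp(c,p[:,0],p[:,1]).round(1))
E
```

```text
t 27.77 tcp [ 0.5904 -0.0525  0.1403] rot [-3.141e+00 -2.000e-03  5.900e-02] F [-2.7  1.8 15.9] op 0.0332 q [-0.66  0.62  1.03  1.79 -0.6   1.08 -0.93]
216:124/10 217:123/9 218:123/10 219:124/10 220:127/11 221:124/7 222:99/0 223:91/-1 224:96/-1 225:120/-2 226:120/-2 227:91/0 228:97/-2 229:75/-14 230:19/-51 231:57/-24 232:91/0 233:89/-1 234:89/-1 235:90/-1
216:123/9 217:124/10 218:123/9 219:124/11 220:116/8 221:100/1 222:93/-1 223:89/-1 224:108/-1 225:112/-1 226:96/-1 227:88/1 228:76/-7 229:28/-40 230:36/-31 231:75/-7 232:86/-1 233:85/-1 234:84/-2 235:88/-2
0.004 0.0041 304 220.6 225.2
0.004 0.0041 308 220.0 224.7
0.0023 0.005 304 221.3 225.5
0.0023 0.005 308 220.8 224.9
0.002 0.0072 304 222.1 226.1
0.002 0.0072 308 221.5 225.6
0 0.0072 304 222.7 226.1
0 0.0072 308 222.1 225.6
```

Call:
servo_tool:
  motion:
    - [[-0.0012,-0.001,0],0.03,-1]
    - [[-0.0012,-0.001,0],0,-1]
    - [[-0.0012,-0.001,0],-0.03,-1]
    - [[-0.0012,-0.001,0],0,-1]
    - [[-0.0012,-0.001,0],0,-1]

```text
t: 28.55
tcp_pos: [0.5903, -0.0524, 0.1403]
eef_rot: [3.141, -0.003, 0.057]
contact_force: [-0.7, 1.4, 11.4]
opening: 0.0337
grasp_force: 60.0
```

```bash
python3 - <<'E'
from h import *
o=st();print(o['wrist_torque'])
E
```

```text
t 28.55 tcp [ 0.5903 -0.0524  0.1403] rot [ 3.141e+00 -3.000e-03  5.700e-02] F [-0.7  1.4 11.4] op 0.0337 q [-0.66  0.62  1.03  1.79 -0.6   1.08 -0.93]
[-0.01477614  0.39985096 -0.04288827]
```

Call:
servo_tool:
  motion:
    - [[0,0,0.003],0.03,-1]
    - [[0,0,0.005],0,-1]
    - [[0,0,0.005],-0.03,-1]
    - [[0,0,0.005],0,-1]
    - [[0,0,0.005],0,-1]

```text
t: 29.18
tcp_pos: [0.5904, -0.0523, 0.1381]
eef_rot: [3.141, -0.003, 0.057]
contact_force: [-1.1, 2.0, 16.0]
opening: 0.0338
grasp_force: 60.0
```

```bash
python3 - <<'E'
from h import *
o=st();print(o['wrist_torque'])
a=np.mean([snap('side').astype(float) for _ in range(3)],0)
for c in(304,308): print(' '.join('%d:%d/%d'%(y,a[y,c,0],int(a[y,c,0])-int(a[y,c,2])) for y in range(216,236)))
E
```

```text
t 29.18 tcp [ 0.5904 -0.0523  0.1381] rot [ 3.141e+00 -3.000e-03  5.700e-02] F [-1.1  2.  16. ] op 0.0338 q [-0.66  0.62  1.02  1.79 -0.61  1.07 -0.93]
[0.13110584 0.59628488 0.0899026 ]
216:125/10 217:124/10 218:124/10 219:123/9 220:124/10 221:121/10 222:110/2 223:101/-1 224:92/-1 225:112/0 226:123/-2 227:104/-1 228:99/1 229:81/-14 230:16/-62 231:52/-26 232:92/1 233:90/-1 234:89/-1 235:89/-1
216:124/10 217:124/10 218:123/9 219:124/10 220:128/12 221:127/7 222:105/-3 223:89/-2 224:99/-1 225:113/-2 226:100/-1 227:86/0 228:75/-8 229:31/-38 230:35/-32 231:75/-8 232:86/0 233:85/-1 234:85/-1 235:88/-1
```

Call:
servo_tool:
  motion:
    - [[0,0,-0.006],0,-1]
    - [[0,0,-0.012],0,-1]
    - [[0,0,-0.018],0,-1]
    - [[0,0,-0.018],0,-1]
    - [[0,0,-0.018],0,-1]

```text
t: 29.95
tcp_pos: [0.59, -0.0522, 0.1457]
eef_rot: [3.141, -0.002, 0.061]
contact_force: [5.3, -1.3, 0.9]
opening: 0.034
grasp_force: 60.0
```

Call:
servo_tool:
  motion:
    - [[0,0,0],0,0.3]
    - [[0,0,0],0,0.3]
    - [[0,0,0],0,0.3]
    - [[0,0,-0.04],0,0.3]
    - [[0,0,-0.12],0,0.3]

```text
t: 30.58
tcp_pos: [0.588, -0.0517, 0.2062]
eef_rot: [3.142, 0.002, 0.061]
contact_force: [0.6, -0.1, 1.0]
opening: 0.0595
grasp_force: 0.0
```

Call:
servo_tool:
  motion:
    - [[0,0,-0.1],0,0.3]
    - [[0,0,-0.2],0,0.3]
    - [[0,0,-0.2],0,0.3]

```text
t: 30.95
tcp_pos: [0.5906, -0.0534, 0.3105]
eef_rot: [3.141, -0.007, 0.061]
contact_force: [-0.4, 0.5, -1.0]
opening: 0.0597
grasp_force: 0.0
```

```bash
python3 - <<'E'
from h import *
o=st()
a=np.mean([snap('side').astype(float) for _ in range(3)],0)
for c in(304,308): print(' '.join('%d:%d/%d'%(y,a[y,c,0],int(a[y,c,0])-int(a[y,c,2])) for y in range(192,232)))
print(headrows((.591,-.0515),.06,.127,304),headrows((.591,-.0515),.06,.127,308),headrows((.591,-.0515),.06,.131,304))
for q in('wedge','wedge_tip'):
  for n in('side',):
    for r in bot.silhouettes(q,n): m=r['mask'];ys,xs=np.where(m);print(q,r['confidence'],m.sum(),xs.min(),xs.max(),ys.min(),ys.max())
E
```

```text
t 30.95 tcp [ 0.5906 -0.0534  0.3105] rot [ 3.141 -0.007  0.061] F [-0.4  0.5 -1. ] op 0.0597 q [-0.74  0.48  1.16  1.55 -0.44  1.39 -1.06]
192:14/-1 193:13/-2 194:14/-1 195:14/-2 196:14/-1 197:11/-2 198:10/-2 199:75/6 200:143/12 201:153/12 202:159/12 203:166/13 204:168/12 205:166/13 206:161/12 207:156/13 208:152/12 209:149/11 210:137/12 211:123/10 212:124/10 213:124/10 214:124/10 215:123/11 216:126/10 217:134/11 218:134/11 219:141/8 220:134/0 221:95/-1 222:98/-1 223:117/-2 224:118/-2 225:87/0 226:87/-7 227:63/-28 228:24/-47 229:67/-20 230:102/0 231:105/-2
192:14/-1 193:14/-2 194:13/-2 195:13/-2 196:13/-2 197:13/-2 198:9/-1 199:14/-1 200:153/12 201:244/8 202:244/8 203:245/8 204:243/8 205:237/8 206:230/12 207:219/15 208:223/15 209:221/15 210:142/11 211:149/11 212:149/11 213:149/13 214:148/13 215:146/12 216:145/11 217:145/11 218:137/11 219:146/2 220:159/-3 221:111/-2 222:164/-1 223:180/-1 224:126/-1 225:105/0 226:92/-10 227:34/-52 228:47/-34 229:91/-4 230:99/0 231:105/-1
[220.3 209.5] [219.7 208.9] [219.1 208.2]
wedge 0.55 408 304 323 156 180
wedge_tip 0.91 381 242 290 171 185
```

Call:
servo_tool:
  motion:
    - [[-0.03,-0.115,0],-0.058,0.3]
    - [[-0.06,-0.23,0],-0.116,0.3]
    - [[-0.09,-0.345,0],-0.174,0.3]
    - [[-0.12,-0.46,0],-0.232,0.3]
    - [[-0.15,-0.57,0],-0.29,0.3]

```text
t: 31.82
tcp_pos: [0.4951, 0.2299, 0.3048]
eef_rot: [-3.141, 0.001, 0.979]
contact_force: [-0.1, 0.1, -0.7]
opening: 0.0596
grasp_force: 0.0
```

Call:
servo_tool:
  motion:
    - [[0,0,0],-0.058,0.3]
    - [[0,0,0],-0.116,0.3]
    - [[0,0,0],-0.174,0.3]
    - [[0,0,0],-0.232,0.3]
    - [[0,0,0],-0.29,0.3]

```text
t: 32.45
tcp_pos: [0.496, 0.2278, 0.3046]
eef_rot: [-3.14, 0.001, 1.889]
contact_force: [-0.5, -0.3, 0.1]
opening: 0.0598
grasp_force: 0.0
```

Call:
servo_tool:
  motion:
    - [[0,0,0],-0.058,0.3]
    - [[0,0,0],-0.116,0.3]
    - [[0,0,0],-0.174,0.3]
    - [[0,0,0],-0.232,0.3]
    - [[0,0,0],-0.29,0.3]

```text
t: 33.08
tcp_pos: [0.496, 0.2277, 0.3045]
eef_rot: [-3.14, -0.001, 2.8]
contact_force: [0.3, -0.3, 0.4]
opening: 0.0595
grasp_force: 0.0
```

Call:
servo_tool:
  motion:
    - [[0,0,0],-0.058,0.3]
    - [[0,0,0],-0.116,0.3]
    - [[0,0,0],-0.174,0.3]
    - [[0,0,0],-0.19,0.3]
    - [[0,0,0],-0.19,0.3]

```text
t: 33.7
tcp_pos: [0.4962, 0.2277, 0.3047]
eef_rot: [-3.141, -0.002, -2.893]
contact_force: [-0.6, 0.2, -0.5]
opening: 0.0596
grasp_force: 0.0
```

```bash
python3 - <<'E'
from h import *
o=st();y=o['eef_rot'][2];d=np.array([.50,.305])-o['tcp_pos'][:2]
print((np.array([[np.cos(y),np.sin(y)],[np.sin(y),-np.cos(y)]])@d/.5).round(4))
E
```

```text
t 33.7 tcp [0.4962 0.2277 0.3047] rot [-3.141e+00 -2.000e-03 -2.893e+00] F [-0.6  0.2 -0.5] op 0.0596 q [-0.9   0.24  0.48  1.64 -0.11  1.29  1.42]
[-0.0454  0.148 ]
```

Call:
servo_tool:
  motion:
    - [[-0.045,0.08,0.07],0,0.3]
    - [[-0.045,0.148,0.14],0,0.3]
    - [[-0.045,0.148,0.2],0,0.3]
    - [[-0.045,0.148,0.2],0,0.3]

```text
t: 34.2
tcp_pos: [0.4984, 0.3045, 0.2031]
eef_rot: [-3.139, -0.005, -2.892]
contact_force: [-0.2, -0.9, 0.4]
opening: 0.0597
grasp_force: 0.0
```

```bash
python3 - <<'E'
from h import *
o=st()
a=snap('wrist')
h=cv2.cvtColor(a,cv2.COLOR_RGB2HSV)
m=((h[...,0]>5)&(h[...,0]<22)&(h[...,1]>150)&(h[...,2]>100)).astype(np.uint8); m[235:]=0
n,l,s,c=cv2.connectedComponentsWithStats(m);
for i in range(1,n):
  if s[i,4]>60: print('orange',s[i],c[i],cv2.minAreaRect(np.argwhere(l==i)[:,::-1].astype(np.float32)))
print(proj([[.476,.304,.03]],'wrist'))
for q in('wedge','wedge_tip'):
  for r in bot.silhouettes(q,'wrist'):
    m=r['mask'];ys,xs=np.where(m);print(q,round(r['confidence'],2),m.sum(),xs.min(),xs.max(),ys.min(),ys.max())
    for y in range(ys.min(),ys.max()+1,6):
      x=np.where(m[y])[0]
      if len(x): print(y,x.min(),x.max(),end='; ')
    print()
# bright steel rows
np.save('w.npy',a)
E
```

```text
t 34.2 tcp [0.4984 0.3045 0.2031] rot [-3.139 -0.005 -2.892] F [-0.2 -0.9  0.4] op 0.0597 q [-0.95  0.39  0.43  1.7  -0.18  1.1   1.35]
orange [275 153  21  32 595] [284.58151261 168.56638655] ((285.0, 168.5), (31.0, 20.0), 90.0)
[[282.75750127 165.74253204]]
wedge 0.65 1623 275 294 153 281
153 277 292; 159 275 294; 165 275 294; 171 275 294; 177 275 294; 183 276 293; 189 279 289; 195 279 289; 201 279 289; 207 279 289; 213 279 289; 219 280 289; 225 280 289; 231 280 289; 237 280 289; 243 280 289; 249 280 289; 255 280 289; 261 280 289; 267 280 289; 273 280 289; 279 280 289; 
wedge_tip 0.58 1633 275 294 153 281
153 278 291; 159 275 294; 165 275 294; 171 275 294; 177 275 294; 183 278 292; 189 279 289; 195 278 289; 201 278 289; 207 279 289; 213 279 289; 219 279 289; 225 279 289; 231 280 289; 237 280 289; 243 280 289; 249 280 289; 255 280 289; 261 280 289; 267 280 289; 273 280 289; 279 280 289;
```

```bash
python3 - <<'E'
from h import *
o=st();y=o['eef_rot'][2]
X=np.array([np.cos(y),np.sin(y)])
f,r0,r1,b1,b2=onplane([[284.6,185]],.03,'wrist')[0],onplane([[284.6,153]],.03,'wrist')[0],onplane([[284.6,153]],.0,'wrist')[0],onplane([[284.3,195]],.018,'wrist')[0],onplane([[284.8,230]],.018,'wrist')[0]
print(f,r0,r1,np.linalg.norm((f-r0)[:2]),np.linalg.norm((f-r1)[:2]))
print('blade dir',np.degrees(np.arctan2(*(b2-b1)[[1,0]])),'tool',np.degrees(y)+180)
c=f[:2]+X*.0175; print('butt',c)
d=c-o['tcp_pos'][:2];print((np.array([[np.cos(y),np.sin(y)],[np.sin(y),-np.cos(y)]])@d/.5).round(4))
E
```

```text
t 34.35 tcp [0.501  0.305  0.2069] rot [ 3.141e+00  2.000e-03 -2.893e+00] F [ 0.4 -0.8  0.6] op 0.0596 q [-0.95  0.38  0.43  1.7  -0.18  1.1   1.35]
[0.5004729  0.31301085 0.03      ] [0.4628997 0.3032613 0.03     ] [0.46613809 0.30482046 0.        ] 0.0388175138794705 0.03529818724554815
blade dir 15.329528754516364 tool 14.225274644753938
butt [0.48350951 0.30871049]
[0.0321 0.0159]
```

```bash
python3 - <<'E'
from h import *
a=snap('wrist'); o=st();y=o['eef_rot'][2]
X=np.array([np.cos(y),np.sin(y)])
h=cv2.cvtColor(a,cv2.COLOR_RGB2HSV)
m=((h[...,0]>5)&(h[...,0]<22)&(h[...,1]>150)&(h[...,2]>100)).astype(np.uint8); m[235:]=0
n,l,s,c=cv2.connectedComponentsWithStats(m)
for i in range(1,n):
  if s[i,4]>200:
    x,yy,w,hh=s[i,:4];u=x+w/2-.5
    f=onplane([[u,yy+hh-.5]],.03,'wrist')[0];r=onplane([[u,yy-.5]],.03,'wrist')[0]
    print(s[i],f,r);c=f[:2]+X*.0175;print('butt',c)
    d=c-o['tcp_pos'][:2];print((np.array([[np.cos(y),np.sin(y)],[np.sin(y),-np.cos(y)]])@d/.5).round(4))
E
```

```text
t 34.4 tcp [0.5012 0.3051 0.2071] rot [ 3.141e+00  2.000e-03 -2.893e+00] F [-0.7  0.2  0.3] op 0.0598 q [-0.95  0.38  0.43  1.7  -0.18  1.1   1.35]
[275 150  20  31 593] [0.49533902 0.31173419 0.03      ] [0.45919675 0.30235364 0.03      ]
butt [0.47837596 0.30743249]
[0.043  0.0158]
```

Call:
servo_tool:
  motion:
    - [[0.045,0.0155,0.06],0.006,0.3]
    - [[0.045,0.0155,0.16],0.006,0.3]
    - [[0.045,0.0155,0.26],0.006,0.3]
    - [[0.045,0.0155,0.34],0.006,0.3]
    - [[0.045,0.0155,0.34],0.006,0.3]

```text
t: 35.02
tcp_pos: [0.4755, 0.3062, 0.0344]
eef_rot: [-3.14, -0.003, -2.911]
contact_force: [-0.5, 0.3, 1.0]
opening: 0.0596
grasp_force: 0.0
```

```bash
python3 - <<'E'
from h import *
o=st()
E
```

```text
t 35.02 tcp [0.4755 0.3062 0.0344] rot [-3.140e+00 -3.000e-03 -2.911e+00] F [-0.5  0.3  1. ] op 0.0596 q [-0.92  0.56  0.35  1.92 -0.28  0.72  1.4 ]
```

Call:
servo_tool:
  motion:
    - [[0,0,0.03],-0.01,0.3]
    - [[0,0,0.057],-0.01,0.3]
    - [[0,0,0.057],-0.01,-1]
    - [[0,0,0.057],-0.01,-1]
    - [[0,0,0.057],-0.01,-1]
  grip_force: 50

```text
t: 35.65
tcp_pos: [0.4767, 0.3075, 0.0076]
eef_rot: [3.141, 0.001, -2.879]
contact_force: [-0.7, 0.5, -1.0]
opening: 0.0341
grasp_force: 0.0
```

Call:
servo_tool:
  motion:
    - [[0,0,0],0,-1]
    - [[0,0,0],0,-1]
    - [[0,0,0],0,-1]

```text
t: 36.02
tcp_pos: [0.4766, 0.3073, 0.0073]
eef_rot: [3.141, 0.0, -2.879]
contact_force: [-0.7, -1.3, 2.5]
opening: 0.0216
grasp_force: 50.0
```

```bash
python3 - <<'E'
from h import *
o=st()
E
```

```text
t 36.02 tcp [0.4766 0.3073 0.0073] rot [ 3.141  0.    -2.879] F [-0.7 -1.3  2.5] op 0.0216 q [-0.89  0.6   0.32  1.93 -0.29  0.66  1.44]
```

Call:
servo_tool:
  motion:
    - [[0,0,-0.1],0,-1]
    - [[0,0,-0.2],0,-1]
    - [[0,0,-0.22],0.055,-1]
    - [[0,0,-0.22],0.11,-1]
    - [[0,0,-0.22],0.165,-1]

```text
t: 36.65
tcp_pos: [0.4759, 0.3072, 0.1169]
eef_rot: [-3.141, -0.001, 2.88]
contact_force: [-0.1, -0.3, -3.3]
opening: 0.0213
grasp_force: 50.0
```

Call:
servo_tool:
  motion:
    - [[0,0,0],0.055,-1]
    - [[0,0,0],0.11,-1]
    - [[0,0,0],0.165,-1]
    - [[0,0,0],0.22,-1]
    - [[0,0,0],0.275,-1]

```text
t: 37.28
tcp_pos: [0.4758, 0.3072, 0.1166]
eef_rot: [-3.141, -0.0, 2.016]
contact_force: [-0.0, -0.7, -2.0]
opening: 0.0214
grasp_force: 50.0
```

Call:
servo_tool:
  motion:
    - [[0,0,0],0.055,-1]
    - [[0,0,0],0.109,-1]
    - [[0,0,0],0.109,-1]
    - [[0,0,0],0.109,-1]

```text
t: 37.78
tcp_pos: [0.4761, 0.3072, 0.1168]
eef_rot: [-3.141, 0.0, 1.683]
contact_force: [0.0, -0.4, -2.0]
opening: 0.0213
grasp_force: 50.0
```

```bash
python3 - <<'E'
from h import *
o=st();y=o['eef_rot'][2];d=np.array([.5665,.175])-o['tcp_pos'][:2]
print((np.array([[np.cos(y),np.sin(y)],[np.sin(y),-np.cos(y)]])@d/.5).round(4))
E
```

```text
t 37.77 tcp [0.4761 0.3072 0.1168] rot [-3.141  0.     1.683] F [ 0.  -0.4 -2. ] op 0.0213 q [-1.26  0.55  0.87  1.87 -0.51  0.96 -0.05]
[-0.283   0.1499]
```

Call:
servo_tool:
  motion:
    - [[-0.05,0.08,0],0,-1]
    - [[-0.13,0.15,0],0,-1]
    - [[-0.22,0.15,0],0,-1]
    - [[-0.283,0.15,0],0,-1]
    - [[-0.283,0.15,0],0,-1]

```text
t: 38.4
tcp_pos: [0.5668, 0.1708, 0.1175]
eef_rot: [3.141, 0.001, 1.676]
contact_force: [-0.1, 1.0, -2.2]
opening: 0.0212
grasp_force: 50.0
```

Call:
servo_tool:
  motion:
    - [[0,0,0.06],0,-1]
    - [[0,0,0.12],0,-1]
    - [[0,0,0.12],0,-1]
    - [[0,0,0.12],0,-1]

```text
t: 38.9
tcp_pos: [0.5668, 0.1752, 0.058]
eef_rot: [3.141, -0.0, 1.681]
contact_force: [1.0, 0.1, -1.8]
opening: 0.0215
grasp_force: 50.0
```

```bash
python3 - <<'E'
from h import *
o=st()
a=snap('wrist'); np.save('w2.npy',a); o=st(); y=o['eef_rot'][2]
ax=np.array([.591,-.0505]);X=np.array([np.cos(-1.4617),np.sin(-1.4617)])
pl=lambda s,z:[*(ax+X*s),z]
print('plan axis px',proj([pl(s,.0395+.018) for s in(-.2,-.12,-.06,-.025)],'wrist').round(1))
wd=-np.array([np.cos(y),np.sin(y)])
print('tool axis px',proj([[*(o['tcp_pos'][:2]+wd*s),o['tcp_pos'][2]+.011] for s in(.03,.08,.12,.16)],'wrist').round(1))
for q in('wedge','stand'):
  for r in bot.silhouettes(q,'wrist'):
    m=r['mask'];ys,xs=np.where(m);print(q,round(r['confidence'],2),m.sum(),xs.min(),xs.max(),ys.min(),ys.max())
    for yy in range(ys.min(),ys.max()+1,8):
      x=np.where(m[yy])[0]
      if len(x): print(yy,x.min(),x.max(),end='; ')
    print()
E
```

```text
t 38.9 tcp [0.5668 0.1752 0.058 ] rot [ 3.141 -0.     1.681] F [ 1.   0.1 -1.8] op 0.0215 q [-0.9   0.65  0.78  1.86 -0.59  0.88  0.27]
t 38.95 tcp [0.5671 0.1751 0.0583] rot [ 3.14 -0.    1.68] F [-1.  -0.5 -2.4] op 0.0215 q [-0.9   0.65  0.78  1.86 -0.59  0.88  0.27]
plan axis px [[274.7 279.9]
 [275.1 371.8]
 [275.4 428.2]
 [275.5 457.1]]
tool axis px [[275.9 293.6]
 [276.1 355.4]
 [276.3 398.4]
 [276.4 436.6]]
wedge 0.84 3131 257 298 217 340
217 264 291; 225 259 296; 233 257 297; 241 257 297; 249 260 294; 257 259 295; 265 260 295; 273 260 295; 281 260 295; 313 269 286; 321 267 288; 329 267 287; 337 267 287; 
stand 0.66 681 248 307 320 340
320 258 263; 328 249 306; 336 248 307;
```

Call:
servo_tool:
  motion:
    - [[0,-0.0024,0.01],0,-1]
    - [[0,-0.0024,0.018],0,-1]
    - [[0,-0.0024,0.018],0,-1]
    - [[0,-0.0024,0.018],0,-1]

```text
t: 39.55
tcp_pos: [0.5652, 0.1745, 0.0481]
eef_rot: [3.142, 0.0, 1.679]
contact_force: [0.5, 0.2, -2.5]
opening: 0.021
grasp_force: 50.0
```

Call:
servo_tool:
  motion:
    - [[0,0,0.002],0,-1]
    - [[0,0,0.003],0,-1]
    - [[0,0,0.003],0,-1]

```text
t: 39.92
tcp_pos: [0.5652, 0.1746, 0.0466]
eef_rot: [3.142, -0.0, 1.679]
contact_force: [-0.3, 0.0, -1.8]
opening: 0.0214
grasp_force: 50.0
```

Call:
servo_tool:
  motion:
    - [[-0.03,0,0],0,-1]
    - [[-0.06,0,0],0,-1]
    - [[-0.09,0,0],0,-1]
    - [[-0.12,0,0],0,-1]
    - [[-0.12,0,0],0,-1]

```text
t: 40.55
tcp_pos: [0.5719, 0.1127, 0.0468]
eef_rot: [3.141, 0.001, 1.676]
contact_force: [-0.3, 0.2, -1.2]
opening: 0.0213
grasp_force: 50.0
```

```bash
python3 - <<'E'
from h import *
o=st();print(o['wrist_torque'])
ax=np.array([.591,-.0505]);X=np.array([np.cos(-1.4617),np.sin(-1.4617)]);d=o['tcp_pos'][:2]-ax
print('along',d@X+.165,'cross',d@np.array([-X[1],X[0]]))
E
```

```text
t 40.55 tcp [0.5719 0.1127 0.0468] rot [3.141e+00 1.000e-03 1.676e+00] F [-0.3  0.2 -1.2] op 0.0213 q [-0.79  0.65  0.76  1.89 -0.59  0.84  0.38]
[-0.14178727  0.02894169  0.01475513]
along 0.0006882599786162957 cross -0.001193163869890216
```

Call:
servo_tool:
  motion:
    - [[-0.01,0,0],0,-1]
    - [[-0.02,0,0],0,-1]
    - [[-0.03,0,0],0,-1]
    - [[-0.04,0,0],0,-1]
    - [[-0.04,0,0],0,-1]

```text
t: 41.18
tcp_pos: [0.5735, 0.0972, 0.0465]
eef_rot: [-3.141, -0.003, 1.681]
contact_force: [-1.8, 6.1, -0.1]
opening: 0.0213
grasp_force: 50.0
```

Call:
servo_tool:
  motion:
    - [[-0.01,0,0],0,-1]
    - [[-0.02,0,0],0,-1]
    - [[-0.03,0,0],0,-1]
    - [[-0.03,0,0],0,-1]

```text
t: 41.68
tcp_pos: [0.5751, 0.0827, 0.0465]
eef_rot: [-3.141, -0.003, 1.682]
contact_force: [-0.0, 7.2, -0.4]
opening: 0.0214
grasp_force: 50.0
```

```bash
python3 - <<'E'
from h import *
o=st();print(o['wrist_torque'])
ax=np.array([.591,-.0505]);X=np.array([np.cos(-1.4617),np.sin(-1.4617)]);d=o['tcp_pos'][:2]-ax
print('along',d@X+.165,'cross',d@np.array([-X[1],X[0]]))
E
```

```text
t 41.67 tcp [0.5751 0.0827 0.0465] rot [-3.141e+00 -3.000e-03  1.682e+00] F [-0.   7.2 -0.4] op 0.0214 q [-0.74  0.65  0.75  1.89 -0.59  0.84  0.44]
[1.5214622  0.14266183 0.0150572 ]
along 0.030842238485120466 cross -0.001272863732093595
```

Call:
servo_tool:
  motion:
    - [[-0.01,0,0],0,-1]
    - [[-0.02,0,0],0,-1]
    - [[-0.03,0,0],0,-1]
    - [[-0.04,0,0],0,-1]
    - [[-0.04,0,0],0,-1]

```text
t: 42.3
tcp_pos: [0.5777, 0.059, 0.0466]
eef_rot: [3.141, 0.001, 1.678]
contact_force: [-0.8, -1.2, -1.0]
opening: 0.0213
grasp_force: 50.0
```

Call:
servo_tool:
  motion:
    - [[-0.01,0,0],0,-1]
    - [[-0.02,0,0],0,-1]
    - [[-0.03,0,0],0,-1]
    - [[-0.04,0,0],0,-1]
    - [[-0.04,0,0],0,-1]

```text
t: 42.92
tcp_pos: [0.5799, 0.039, 0.0467]
eef_rot: [3.141, 0.001, 1.678]
contact_force: [0.1, -1.5, -0.9]
opening: 0.0214
grasp_force: 50.0
```

```bash
python3 - <<'E'
from h import *
o=st();print(o['wrist_torque'])
ax=np.array([.591,-.0505]);X=np.array([np.cos(-1.4617),np.sin(-1.4617)]);d=o['tcp_pos'][:2]-ax
print('along',d@X+.165,'cross',d@np.array([-X[1],X[0]]))
E
```

```text
t 42.92 tcp [0.5799 0.039  0.0467] rot [3.141e+00 1.000e-03 1.678e+00] F [ 0.1 -1.5 -0.9] op 0.0214 q [-0.66  0.64  0.75  1.89 -0.58  0.84  0.5 ]
[-0.31026468  0.0820828   0.00470908]
along 0.07483678374845243 cross -0.00130983267378979
```

Call:
servo_tool:
  motion:
    - [[-0.01,0,0],0,-1]
    - [[-0.02,0,0],0,-1]
    - [[-0.032,0,0],0,-1]
    - [[-0.032,0,0],0,-1]
    - [[-0.032,0,0],0,-1]

```text
t: 43.55
tcp_pos: [0.5816, 0.0234, 0.0466]
eef_rot: [3.141, 0.001, 1.678]
contact_force: [0.2, -2.2, -0.5]
opening: 0.0214
grasp_force: 50.0
```

```bash
python3 - <<'E'
from h import *
o=st();print(o['wrist_torque'])
a=np.mean([snap('side').astype(float) for _ in range(3)],0)
for c in(304,308): print(' '.join('%d:%d/%d'%(y,a[y,c,0],int(a[y,c,0])-int(a[y,c,2])) for y in range(192,232)))
E
```

```text
t 43.55 tcp [0.5816 0.0234 0.0466] rot [3.141e+00 1.000e-03 1.678e+00] F [ 0.2 -2.2 -0.5] op 0.0214 q [-0.63  0.65  0.75  1.89 -0.58  0.84  0.53]
[-0.54805218 -0.02982732 -0.03411752]
192:19/-3 193:62/32 194:82/51 195:84/3 196:204/13 197:247/7 198:245/5 199:244/2 200:244/1 201:244/2 202:242/7 203:235/8 204:227/13 205:234/6 206:239/5 207:170/14 208:152/12 209:153/12 210:153/12 211:152/12 212:150/11 213:149/12 214:148/12 215:148/12 216:149/9 217:135/0 218:107/-2 219:100/-2 220:94/-2 221:103/-1 222:155/-2 223:218/-2 224:192/-3 225:116/0 226:103/1 227:85/-14 228:18/-65 229:58/-27 230:103/1 231:105/-1
192:50/22 193:82/46 194:46/15 195:36/-6 196:161/9 197:248/8 198:247/6 199:245/4 200:244/5 201:242/8 202:237/8 203:231/12 204:226/14 205:210/12 206:159/12 207:153/12 208:154/12 209:152/12 210:151/12 211:150/12 212:149/12 213:148/12 214:148/12 215:160/8 216:173/-2 217:151/-2 218:99/-1 219:95/-1 220:102/-1 221:146/-1 222:205/-2 223:195/-2 224:149/-2 225:102/0 226:93/-13 227:42/-54 228:43/-38 229:86/-8 230:99/-1 231:105/-1
```

Call:
servo_tool:
  motion:
    - [[0,0,0],0,0.2]
    - [[0,0,0],0,0.2]
    - [[0,0,0],0,0.2]
    - [[0,0,0],0,0.2]
    - [[0,0,-0.02],0,0.2]

```text
t: 44.32
tcp_pos: [0.5809, 0.0245, 0.0564]
eef_rot: [-3.14, -0.0, 1.679]
contact_force: [-0.1, 0.1, 0.2]
opening: 0.0547
grasp_force: 0.0
```

Call:
servo_tool:
  motion:
    - [[0,0,-0.05],0,0.2]
    - [[0.04,0,-0.13],0,0.2]
    - [[0.12,0,-0.24],0,0.2]
    - [[0.2,0,-0.3],0,0.2]
    - [[0.2,0,-0.3],0,0.2]

```text
t: 44.95
tcp_pos: [0.5718, 0.1284, 0.2093]
eef_rot: [3.137, -0.003, 1.686]
contact_force: [0.5, -0.0, -0.6]
opening: 0.055
grasp_force: 0.0
```

```bash
python3 - <<'E'
from h import *
o=st()
a=np.mean([snap('side').astype(float) for _ in range(2)],0)
for c in(304,308): print(' '.join('%d:%d/%d'%(y,a[y,c,0],int(a[y,c,0])-int(a[y,c,2])) for y in range(194,230)))
im=snap('wrist'); h=cv2.cvtColor(im,cv2.COLOR_RGB2HSV)
m=((h[...,0]>5)&(h[...,0]<22)&(h[...,1]>150)&(h[...,2]>100)).astype(np.uint8)
n,l,s,c=cv2.connectedComponentsWithStats(m)
ax=np.array([.591,-.0505]);X=np.array([np.cos(-1.4617),np.sin(-1.4617)])
for i in range(1,n):
  if s[i,4]>200:
    P=onplane([c[i]],.0695,'wrist')[0];d=P[:2]-ax;print(s[i],P,'tip along',d@X+.165,'cross',d@np.array([-X[1],X[0]]))
E
```

```text
t 44.95 tcp [0.5718 0.1284 0.2093] rot [ 3.137e+00 -3.000e-03  1.686e+00] F [ 0.5 -0.  -0.6] op 0.055 q [-0.93  0.47  0.91  1.72 -0.41  1.15  0.21]
194:10/-2 195:17/-1 196:157/13 197:247/8 198:246/5 199:245/4 200:244/1 201:244/1 202:244/5 203:239/8 204:230/12 205:228/11 206:240/5 207:230/15 208:144/13 209:150/12 210:150/12 211:150/12 212:149/13 213:147/12 214:147/12 215:145/12 216:144/11 217:146/5 218:139/-3 219:98/-1 220:98/0 221:105/-2 222:151/-2 223:212/-2 224:193/-3 225:118/-1 226:102/0 227:87/-14 228:16/-68 229:54/-25
194:11/-2 195:1/-2 196:168/8 197:254/4 198:245/6 199:245/5 200:244/4 201:244/7 202:240/9 203:234/9 204:227/15 205:221/15 206:207/15 207:144/12 208:150/12 209:151/12 210:149/13 211:148/11 212:148/12 213:147/12 214:144/12 215:138/10 216:156/1 217:170/-4 218:92/-1 219:103/-2 220:100/-1 221:143/-1 222:201/-1 223:202/-2 224:163/-2 225:101/0 226:95/-14 227:51/-52 228:36/-44 229:77/-14
[446   0  42  21 667] [0.72591001 0.31928561 0.0695    ] tip along -0.18789819017301976 cross 0.1743702296810793
[269 253  18  33 271] [0.5800628  0.03777471 0.0695    ] tip along 0.07605925061932858 cross -0.0012608276081389584
```

Call:
servo_tool:
  motion:
    - [[0,0,0],0,0.2]
    - [[0,0,0],0,0.2]
    - [[0,0,0],0,0.2]
    - [[0,0,0],0,0.2]
    - [[0,0,0],0,0.2]

```text
t: 45.72
tcp_pos: [0.5706, 0.1238, 0.2065]
eef_rot: [-3.142, 0.0, 1.679]
contact_force: [0.8, 0.2, -0.8]
opening: 0.0552
grasp_force: 0.0
```

```bash
python3 - <<'E'
from h import *
a=np.mean([snap('side').astype(float) for _ in range(2)],0)
for c in(304,308): print(' '.join('%d:%d/%d'%(y,a[y,c,0],int(a[y,c,0])-int(a[y,c,2])) for y in range(214,230)))
im=snap('wrist'); h=cv2.cvtColor(im,cv2.COLOR_RGB2HSV)
m=((h[...,0]>5)&(h[...,0]<22)&(h[...,1]>150)&(h[...,2]>100)).astype(np.uint8)
n,l,s,c=cv2.connectedComponentsWithStats(m)
ax=np.array([.591,-.0505]);X=np.array([np.cos(-1.4617),np.sin(-1.4617)])
for i in range(1,n):
  if s[i,4]>200 and s[i,0]<400:
    P=onplane([c[i]],.0695,'wrist')[0];d=P[:2]-ax;print(s[i],'tip along',d@X+.165,'cross',d@np.array([-X[1],X[0]]))
print(bot.close_job()); 
E
```

```text
214:147/12 215:146/13 216:143/11 217:146/4 218:139/-3 219:98/-1 220:96/-1 221:105/-1 222:150/-2 223:212/-3 224:192/-3 225:118/-1 226:103/1 227:86/-15 228:16/-68 229:54/-25
214:145/12 215:138/10 216:156/1 217:171/-3 218:92/-2 219:104/-2 220:100/-1 221:142/-2 222:201/-1 223:202/-2 224:162/-3 225:100/-1 226:95/-14 227:51/-52 228:36/-43 229:77/-15
[269 253  18  33 272] tip along 0.07533054836295627 cross -0.0006453917992402941
the job is handed in; nothing more can be done
None
```

I handed the job in at about 46 s; no verdict came back. By my measurements, the white head was pressed home and stayed locked when I let go. Driving the wedge through then raised it about 9–10 mm, and it stands on the wedge. The wedge lies in the slot with its tip about 75–90 mm past the axis, and the arm is clear of everything.

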